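# Put the puncture kit away on the porch bench

## Robot

A 6-joint arm with a two-finger parallel gripper is mounted at the origin on the work surface. World frame = base frame: x ahead of the robot, y to its left, z up, the work surface at z = 0. Lengths are in mm, angles in rad, forces in N, time in s.
With the tool pointing down it reaches from about 350 to 975 mm from the base axis. Payload 7.1 kg.
Tool frame: the origin (TCP) lies on the front face of the gripper's body, between the roots of the fingers; the fingertips stand 80 mm ahead of it and the grasp point (between the pads) lies 61 mm ahead of it (ctrl.tcp_to_grasp is the distance from the TCP to the grasp point, in mm); z points along the fingers, y is the direction in which the jaws open and shut (so a half turn about z gives the same grasp; the last joint's range is limited). The gripper opens to 88 mm and grips with 3 to 60 N. Pads are 20 mm wide; open, the fingers measure 115 mm over their backs; the gripper's body (75 mm by 178 mm) begins 61 mm behind the grasp point.
Start: joints at [-1.14, 0.423, 1.63, -0, 1.089, -0.019], TCP at [271.755, -562.809, 302.675] pointing down, gripper open.
Joint ranges: [-3, 3], [-0.9, 2.11], [0.09, 2.58], [-1.31, 4.45], [0.11, 2.69], [-2.54, 2.54]. Speed limits (rad/s): [2.39, 2.39, 3.01, 3.14, 3.14, 3.14].

## Interface

Orientations are given as a rotation vector (axis times angle).
In Python, from workcell import telemetry, get_image, ctrl gives the robot as it stands.
- The arm moves only by the tool send_rows, never from a script. Its argument "rows" is a list of rows, each a list of 5 numbers: the shift along the tool's x, y, z in m, then the turn about the tool's z in rad, then the opening, from -1 (shut) to 1 (fully open). A call has 1 to 5 rows; each row shifts and turns the commanded pose from where the row before left it, along the tool's axes as they then stand; what a row does not reach is not made up. A row lasts 1/10 s, in which the tool goes at most 50 mm and 8.59 degrees, less where a joint would pass 70% of its speed; a pose out of reach is approached as far as the arm can. A call with a gripper value outside its range is refused whole. The fingers move at their own pace and stop on an object; the grip force is fixed at half the most. Time passes only in rows, so rows that do not move let the fingers close. It gives the time, the measured TCP pose, the force and the opening at its end, in the units of the state.
- telemetry.get_obs(): the state, without advancing time (a new reading comes with each control period).
- get_image(name): name is "side" or "top"; returns a dict with "color" (420x560x3 uint8, blue, green, red), "z_map" (420x560 float32, mm along the optical axis (not along the pixel's ray), 0 where there is no reading), "camera_matrix" (3x3 intrinsics, pixels), "rvec" (rotation vector, rad) and "tvec" (3), from world to camera coordinates, as OpenCV has them. Camera axes: x right, y down, z forward; pixel columns grow to the right and rows downward; lengths in mm; the calibration is good to about 2 mm. A picture is of the moment at which its call begins.
- ctrl.close_job(): hands the job in, once; it reports no verdict.
The state is a dict: "t": time; "qpos": joint angles; "qvel": joint speeds; "joint_torque": joint torques, N m; "ee_pos": TCP position; "orientation": TCP orientation; "ft_force": force on the tool from outside, world axes, zero at the start; "moment": the same for the moment, N m; "width": finger opening in mm.
Only numpy, scipy, OpenCV 4.12 (cv2) and the standard library are available. Lean on these libraries where they do the work, as an engineer would, in place of code of your own. Each camera call takes 0.05 s, during which the arm holds its last target.

## Task

Put the puncture-repair gear away: lay the yellow tire-lever pair flat in the long compartment of the clear box, set the orange light lens up in the middle of the green pad in the box, and stand the chrome socket in the middle of the dark pad in the box. Let go of the red patch tin, right way up and lengthwise, in the upper half of the sloped lane so that it slides down by itself and comes to rest against the stop. Leave the black socket and the blue light where they are.

Things in the scene. Friction and masses are not known exactly. Their poses are not given: they have to be found in the camera images.
- tire_levers_mid (a point): Pair of yellow plastic tire levers clipped together as one flat bar, 110 x 22 x 14 mm (along its own x, y, z), 40 g, lying on the bench. Point: its centre, 7 mm above its underside. x along the bar, z up.
- orange_light_mid (a point): Orange silicone bike light, a rounded block 46 x 34 mm and 28 mm high in all: the block, with straight sides, is 22 mm high, and a white round lens 26 mm wide stands up on top. 50 g. Point: on its centre line, 14 mm above its underside. x along the 46 mm side, y across the 34 mm side, z up through the lens.
- chrome_socket_mid (a point): Bright chrome wrench socket standing upright, a cylinder 26 mm in diameter and 38 mm high with a dark hole in the top, 85 g. Point: its centre, 19 mm above its underside. z up.
- patch_tin_mid (a point): Red rectangular patch tin with a steel seam and a pale label on top, 64 x 44 x 26 mm (along its own x, y, z), 80 g. Point: its centre, 13 mm above its underside. x along the 64 mm side, z up.
- kit_box: Fixed clear box; origin under its centre, on the bench, z up. Outside 158 (x) x 204 (y), walls 4 thick, 40 high, floor 4, dividers 4 thick, 22 high. Long bare compartment nearer the robot: 70 (x) x 196 (y) inside, centre x -40, y 0. Two small ones, 76 x 96 inside, centres x 37, y -50 and 50, hold the pads. Open lid: from x 81, 40 up, it rises away (+x) at 43 degrees to 147 high. (mm)
- green_pad: Green pad, 64 x 64 x 3 mm, fixed in the middle of one of the box's two small compartments, on the 4 mm floor. Origin at the centre of its underside (its top 3 mm above, 7 mm above the bench); axes parallel to the box's. Place of the orange light.
- dark_pad: Near-black pad, 64 x 64 x 3 mm, fixed in the middle of the other small compartment. Origin at the centre of its underside (its top 3 mm above, 7 mm above the bench); axes parallel to the box's. Place of the chrome socket.
- flow_lane: Fixed slick grey lane, blue rails. Origin on the bench under its middle, z up, x to its high end, away from the robot. Floor rises 22 degrees to +x, 240 along the slope, top at z 60 at x 0. 64 clear between rails, which rise 8 over the floor. Stop at the low end: face 115 down-slope of the middle, 20 high. Tin centre at the stop: x -82, z 41; well up the lane: x 55, z 96. Lengths in mm.
- black_socket_mid (a point): Black impact socket, same form and size as the chrome one (26 mm in diameter, 38 mm high), standing upright. A look-alike: not to be moved. Point: its centre.
- blue_light_mid (a point): Blue bike light, same form and size as the orange one (46 x 34 x 28 mm). A look-alike: not to be moved. Point: on its centre line, 14 mm above its underside, axes as for the orange light.
There are look-alikes about, which are no part of the job. Of the things shaped like the dark_pad, the black one is meant.

How it is judged:
By the outcome, as a careful person would: the job done as asked, in the order asked, and still so for the second after the job is handed in, with the robot touching nothing.
It also fails if it takes over 99 s, if anything falls off the work surface, if the arm or the gripper's body presses on something with over 40 N, if the wrist force passes 120 N, or if a joint passes its speed limit or range.

## Working session

There is one attempt and no reset: what is moved stays moved. The work goes in short steps, Python scripts to look and compute and a tool call to move; the robot and the scene stay as the last step left them, time stands still between calls to the robot, and variables do not carry over. Pictures are saved under pics/ and viewed, and the job is handed in when it is done.

Besides the shell and the picture viewer there is one more tool, called by a JSON object that holds its "name" and its "arguments". send_rows: Moves the arm, as the interface text tells. Its arguments: {"type":"object","properties":{"rows":{"type":"array"}},"required":["rows"]}

```bash
mkdir -p pics; ls
cat > h.py <<'E'
import numpy as np, cv2, pickle
from workcell import telemetry, get_image, ctrl
def grab(n,tag):
    im=get_image(n); pickle.dump(im,open(f'pics/{tag}.pkl','wb')); cv2.imwrite(f'pics/{tag}.png',im['color']); return im
def load(tag): return pickle.load(open(f'pics/{tag}.pkl','rb'))
def world(im):
    K=np.array(im['camera_matrix']);R=cv2.Rodrigues(np.array(im['rvec'],float))[0];t=np.array(im['tvec'],float).ravel()
    z=im['z_map'];v,u=np.mgrid[:z.shape[0],:z.shape[1]]
    P=np.stack([(u-K[0,2])/K[0,0]*z,(v-K[1,2])/K[1,1]*z,z],-1)
    W=(P-t)@R; W[z==0]=np.nan; return W
def proj(im,p):
    return cv2.projectPoints(np.array(p,float).reshape(-1,3),np.array(im['rvec'],float),np.array(im['tvec'],float),np.array(im['camera_matrix']),None)[0].reshape(-1,2)
E
python3 - <<'E'
from h import *
a=grab('top','top0');b=grab('side','side0')
o=telemetry.get_obs();print(o)
for i in(a,b):
    R=cv2.Rodrigues(np.array(i['rvec'],float))[0];print(-R.T@np.array(i['tvec']).ravel(),R[2])
E
```

```text
pics
{'t': 0.1, 'qpos': array([-1.13997904e+00,  4.23741450e-01,  1.63059467e+00,  5.20758836e-06,
        1.08860021e+00, -1.90001560e-02]), 'qvel': array([-9.04033791e-04, -1.60586588e-03, -3.03993807e-03,  1.83358163e-04,
        7.62584788e-04, -9.70495921e-06]), 'joint_torque': array([-1.35926541e-03, -5.45622861e+01, -2.74326146e+01,  6.45035715e-02,
        1.88398099e-02, -3.68211965e-05]), 'ee_pos': array([ 271.61366374, -562.46698877,  302.00112908]), 'orientation': array([-3.06118770e+00, -7.00332524e-01,  4.24265724e-04]), 'ft_force': array([-0.21610258, -0.00626275, -0.26186754]), 'moment': array([ 0.01995802, -0.02358228,  0.02802969]), 'width': 87.54967821996762}
[ 398.69585906   77.90696719 1341.9122572 ] [ 1.08848941e-01 -8.70358150e-04 -9.94057921e-01]
[233.43751107 657.40674765 720.10945084] [ 0.31961267 -0.61295496 -0.72258837]
```

View pics/top0.png

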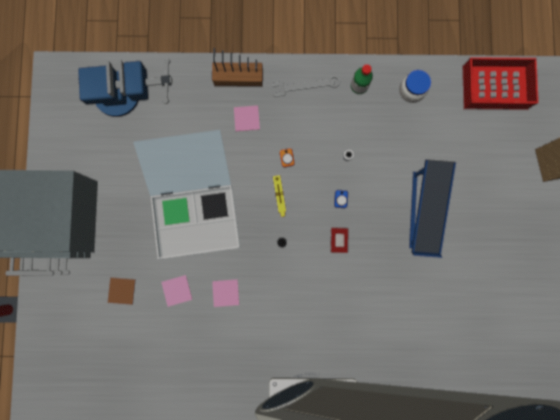

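View pics/side0.png

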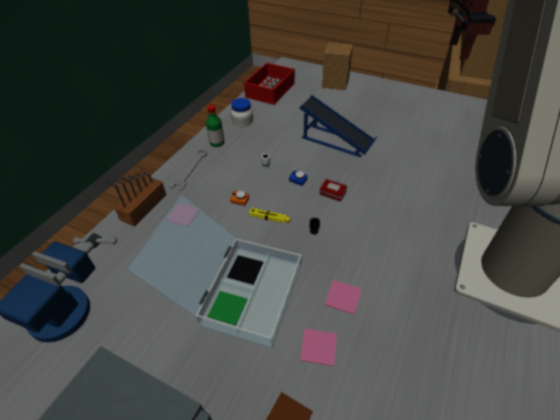

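The top view shows the levers at (280,195), orange light at (287,157), chrome socket at (349,155), tin at (340,240), box at (195,222) and lane at (433,208). The look-alikes are the blue light at (341,199) and the black socket at (282,242). Next I'll measure them.

Run:
```python
from h import *
for tag,(u0,v0,u1,v1) in {'top0':(130,120,470,290),'side0':(130,80,390,350)}.items():
    im=load(tag);c=im['color'][v0:v1,u0:u1]
    s=min(800/c.shape[1],600/c.shape[0]);c=cv2.resize(c,None,fx=s,fy=s,interpolation=cv2.INTER_CUBIC);c=np.clip(c*1.8,0,255).astype('uint8')
    cv2.imwrite(f'pics/{tag}z.png',c);print(tag,s,im['camera_matrix'][0])
im=load('top0');W=world(im)
for n,(u,v) in dict(lev=(280,195),or_=(287,157),chr=(349,155),tin=(340,240),blk=(282,242),blue=(341,199),green=(176,211),dark=(214,206),floor=(200,238),laneT=(440,170),laneM=(433,208),laneB=(428,245),tab=(300,270)).items(): print(n,W[v,u].round(1))
```

```text
top0 2.3529411764705883 [521.93770857   0.         283.5038998 ]
side0 2.2222222222222223 [380.86382871   0.         280.9206547 ]
lev [564.   85.9  13.7]
or_ [659.2  69.   33.6]
chr [664.8 -88.2  39.2]
tin [449.9 -66.4  26.2]
blk [443.2  79.6  33.1]
blue [553.6 -69.   27.4]
green [520.4 351.8  10.8]
dark [534.6 255.2   7.6]
floor [452.3 289.4   4.7]
laneT [ 618.1 -300.2   98.6]
laneM [ 530.2 -294.    54.8]
laneB [ 439.5 -288.1   24.7]
tab [nan nan nan]
```

View pics/top0z.png

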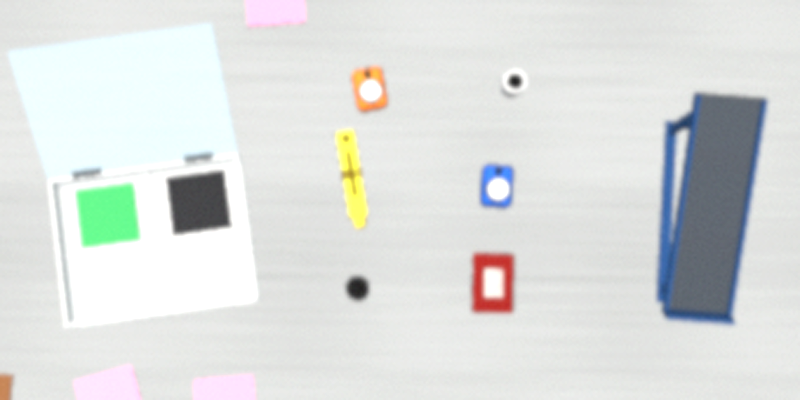

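View pics/side0z.png

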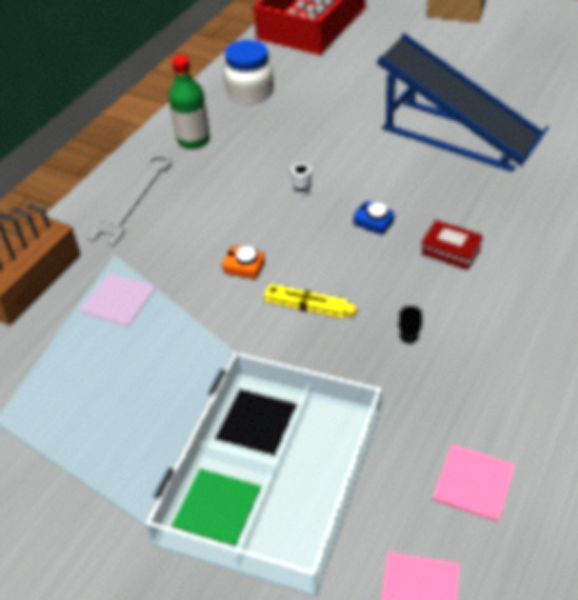

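```bash
cat > fit.py <<'E'
from h import *
from scipy.optimize import minimize
S=8
def boxpts(l,w,z0,z1): return np.array([[x,y,z] for x in(-l/2,l/2) for y in(-w/2,w/2) for z in(z0,z1)])
def cyl(d,z0,z1):
    a=np.linspace(0,2*np.pi,24,endpoint=False);return np.array([[d/2*np.cos(t),d/2*np.sin(t),z] for t in a for z in(z0,z1)])
def rbox(l,w,z0,z1,r):
    a=np.linspace(0,2*np.pi,24,endpoint=False)
    return np.array([[np.sign(sx)*(l/2-r)+r*np.cos(t),np.sign(sy)*(w/2-r)+r*np.sin(t),z] for sx in(-1,1) for sy in(-1,1) for t in a for z in(z0,z1)])
def pose(pts,x,y,th,z=0):
    c,s=np.cos(th),np.sin(th);R=np.array([[c,-s,0],[s,c,0],[0,0,1]]);return pts@R.T+[x,y,z]
def fit(im,pts,p0,maskfun,half=45,z=0,rot=True):
    c0=proj(im,[p0[0],p0[1],z+10])[0].round().astype(int);x0,y0=c0-half
    x0=max(0,x0);y0=max(0,y0)
    crop=im['color'][y0:y0+2*half,x0:x0+2*half]
    big=cv2.resize(crop,None,fx=S,fy=S,interpolation=cv2.INTER_LINEAR)
    m=maskfun(big.astype(float)).astype(np.uint8)
    n,lab,st,ce=cv2.connectedComponentsWithStats(m)
    cc=(c0-[x0,y0])*S
    sc=[(st[i,4] if np.hypot(*(ce[i]-cc))<25*S else 0) for i in range(1,n)];m=(lab==1+int(np.argmax(sc))).astype(np.uint8)
    cs,_=cv2.findContours(m,cv2.RETR_EXTERNAL,cv2.CHAIN_APPROX_NONE);m[:]=0;cv2.drawContours(m,cs,-1,1,-1)
    def cost(q):
        P=proj(im,pose(pts,q[0],q[1],q[2] if rot else 0,z))
        h=cv2.convexHull((((P-[x0,y0])+.5)*S-.5).astype(np.float32))
        r=np.zeros_like(m);cv2.fillConvexPoly(r,(h*16).round().astype(np.int32),1,shift=4)
        return (r^m).sum()/r.sum()
    best=None
    for k in ([0,.2,-.2] if rot else [0]):
        q0=np.array([p0[0],p0[1],p0[2]+k])
        r=minimize(cost,q0,method='Nelder-Mead',options=dict(initial_simplex=q0+np.array([[0,0,0],[8,0,0],[0,8,0],[0,0,.15]]),xatol=.05,fatol=1e-5,maxiter=400))
        if best is None or r.fun<best.fun: best=r
    return best.x,best.fun,m
def sat(b): return b.max(2)-b.min(2)
orange=lambda b:(b[...,2]-b[...,0]>45)
yellow=lambda b:(b[...,2]-b[...,0]>45)
red=lambda b:(b[...,2]-b[...,1]>35)
blue=lambda b:(b[...,0]-b[...,2]>35)
green=lambda b:(b[...,1]-b[...,2]>40)
dark=lambda b:(b.max(2)<60)
chrome=lambda b:np.abs(b.mean(2)-np.median(b.mean(2)))>18
E
python3 - <<'E'
from fit import *
for tag in('top0','side0'):
    im=load(tag)
    for n,pts,p0,mf,rot,z in [
     ('lev',boxpts(110,22,0,14),(564,86,.15),yellow,1,0),
     ('orange',rbox(46,34,0,22,6),(655,69,.1),orange,1,0),
     ('chrome',cyl(26,0,38),(665,-88,0),chrome,0,0),
     ('tin',boxpts(64,44,0,26),(450,-66,0),red,1,0),
     ('blk',cyl(26,0,38),(440,80,0),dark,0,0),
     ('blue',rbox(46,34,0,22,6),(553,-69,0),blue,1,0),
     ('green',boxpts(64,64,6,7),(520,352,.1),green,1,0),
     ('dark',boxpts(64,64,6,7),(534,255,.1),dark,1,0)]:
        x,f,m=fit(im,pts,p0,mf,z=z,rot=rot);print(tag,n,x.round(3),round(f,3));cv2.imwrite(f'pics/m_{tag}_{n}.png',m*255)
E
```

```text
top0 lev [5.63709e+02 8.80570e+01 1.66000e-01] 0.146
top0 orange [6.61922e+02 6.99380e+01 1.65000e-01] 0.42
top0 chrome [ 6.64934e+02 -8.39130e+01 -9.40000e-02] 0.741
top0 tin [ 4.50098e+02 -6.59010e+01  1.00000e-03] 0.138
top0 blk [ 4.40949e+02  8.22010e+01 -9.90000e-02] 0.393
top0 blue [ 5.5557e+02 -6.9662e+01 -1.0000e-03] 0.462
top0 green [5.21554e+02 3.54299e+02 1.60000e-01] 0.065
top0 dark [5.36648e+02 2.55727e+02 1.95000e-01] 0.23
side0 lev [5.66901e+02 8.80990e+01 1.49000e-01] 0.206
side0 orange [6.65866e+02 6.77700e+01 3.58000e-01] 0.456
side0 chrome [ 6.69743e+02 -8.96970e+01  3.50000e-02] 0.715
side0 tin [ 4.55592e+02 -7.98590e+01  1.79000e-01] 0.375
side0 blk [ 4.43727e+02  8.20240e+01 -2.80000e-02] 0.141
side0 blue [ 5.58857e+02 -7.22570e+01  2.44000e-01] 0.49
side0 green [5.22236e+02 3.55707e+02 1.59000e-01] 0.032
side0 dark [5.37269e+02 2.56923e+02 1.52000e-01] 0.063
```

Run:
```python
from fit import *
rows=[]
for tag,(pts) in {'top0':[(287,157),(349,155),(340,240),(282,242),(341,199)],'side0':[(240,197),(265,159),(333,189),(314,226),(298,177)]}.items():
    c=load(tag)['color'];rows.append(np.hstack([np.clip(cv2.resize(c[v-16:v+16,u-16:u+16],(160,160),interpolation=0)*1.8,0,255).astype('uint8') for u,v in pts]))
    for u,v in pts: print(tag,u,v,c[v,u],c[v,u-14])
ms=[np.hstack([cv2.resize(cv2.imread(f'pics/m_{t}_{n}.png'),(160,160)) for n in('orange','chrome','tin','blk','blue')]) for t in('top0','side0')]
cv2.imwrite('pics/mos.png',np.vstack([rows[0],ms[0],rows[1],ms[1]])[:,:800])
```

```text
top0 287 157 [176 177 179] [131 132 131]
top0 349 155 [30 30 31] [126 128 127]
top0 340 240 [144 149 154] [125 127 126]
top0 282 242 [22 21 22] [125 126 125]
top0 341 199 [175 177 178] [128 130 129]
side0 240 197 [91 94 94] [ 99 100  98]
side0 265 159 [114 113 111] [100 101  99]
side0 333 189 [ 70  73 103] [69 69 83]
side0 314 226 [2 3 2] [96 97 95]
side0 298 177 [77 73 72] [97 98 97]
```

View pics/mos.png

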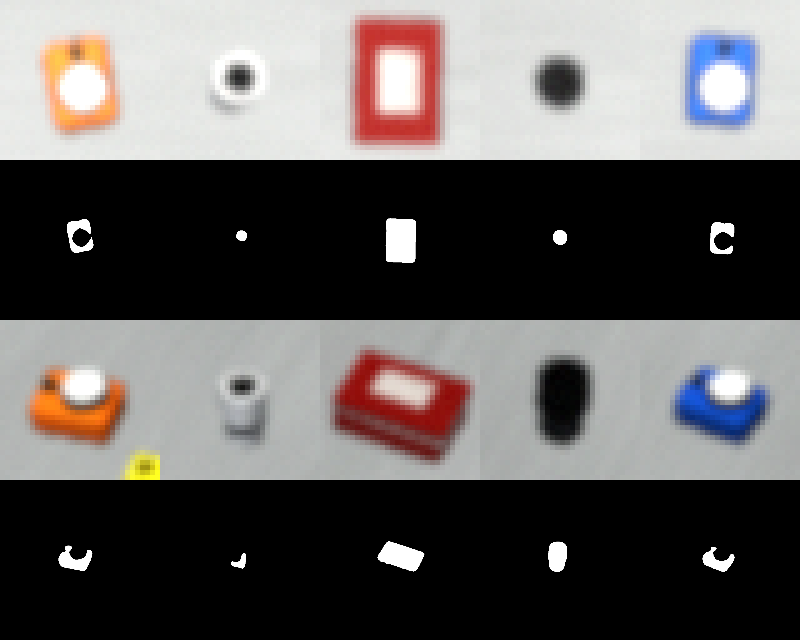

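```bash
python3 - <<'E'
s=open('fit.py').read()
s=s.replace("""        P=proj(im,pose(pts,q[0],q[1],q[2] if rot else 0,z))
        h=cv2.convexHull((((P-[x0,y0])+.5)*S-.5).astype(np.float32))
        r=np.zeros_like(m);cv2.fillConvexPoly(r,(h*16).round().astype(np.int32),1,shift=4)
""","""        r=np.zeros_like(m)
        for pp in (pts if isinstance(pts,list) else [pts]):
            P=proj(im,pose(pp,q[0],q[1],q[2] if rot else 0,z))
            h=cv2.convexHull((((P-[x0,y0])+.5)*S-.5).astype(np.float32))
            cv2.fillConvexPoly(r,(h*16).round().astype(np.int32),1,shift=4)
""")
s+='''
def bg(b): return np.median(b.reshape(-1,3),0)
def dif(t): return lambda b: np.abs(b-bg(b)).max(2)>t
def chroma(t): 
    def f(b):
        d=b-bg(b); d2=d-d.mean(2,keepdims=True); return (np.abs(d2).max(2)>t)|(d.min(2)>25)
    return f
light=[rbox(46,34,0,22,6),cyl(26,22,28)]
'''
open('fit.py','w').write(s)
E
cat > m1.py <<'E'
from fit import *
for n,pts,p0,mf,rot,z in [
     ('lev',boxpts(110,22,0,14),(564,86,.15),chroma(28),1,0),
     ('orange',light,(655,69,.1),chroma(22),1,0),
     ('chrome',cyl(26,0,38),(665,-88,0),dif(14),0,0),
     ('tin',boxpts(64,44,0,26),(450,-66,0),chroma(18),1,0),
     ('blk',cyl(26,0,38),(440,80,0),dif(45),0,0),
     ('blue',light,(553,-69,0),chroma(22),1,0),
     ('green',boxpts(64,64,6,7),(520,352,.1),green,1,0),
     ('dark',boxpts(64,64,6,7),(534,255,.1),lambda b:b.max(2)<75,1,0)]:
  for tag in('top0','side0'):
        im=load(tag)
        x,f,m=fit(im,pts,p0,mf,z=z,rot=rot,half=28);print(tag,n,x.round(3),round(f,3));cv2.imwrite(f'pics/m_{tag}_{n}.png',m*255)
E
python3 m1.py
python3 - <<'E'
import cv2,numpy as np
ms=[np.hstack([cv2.resize(cv2.imread(f'pics/m_{t}_{n}.png'),(160,160)) for n in('orange','chrome','tin','blk','lev')]) for t in('top0','side0')]
cv2.imwrite('pics/mos2.png',np.vstack(ms))
E
```

```text
top0 lev [5.63004e+02 8.81530e+01 1.71000e-01] 0.152
side0 lev [5.66971e+02 8.75960e+01 1.64000e-01] 0.209
top0 orange [6.62522e+02 7.01000e+01 1.83000e-01] 0.08
side0 orange [ 5.88312e+02  9.74360e+01 -2.12000e-01] 0.397
top0 chrome [ 6.64934e+02 -8.39130e+01 -9.40000e-02] 0.722
side0 chrome [ 6.66241e+02 -8.33670e+01  1.80000e-02] 0.65
top0 tin [ 4.50684e+02 -6.46400e+01  2.00000e-03] 0.085
side0 tin [ 4.51964e+02 -6.53270e+01  1.29000e-01] 0.174
top0 blk [ 4.43469e+02  8.15890e+01 -8.40000e-02] 0.188
side0 blk [ 4.43825e+02  8.14350e+01 -2.60000e-02] 0.186
top0 blue [ 5.57585e+02 -6.98980e+01 -1.50000e-01] 0.471
side0 blue [ 5.5931e+02 -7.2949e+01  2.5400e-01] 0.517
top0 green [5.21554e+02 3.54299e+02 1.60000e-01] 0.065
side0 green [5.22236e+02 3.55707e+02 1.59000e-01] 0.032
top0 dark [5.36610e+02 2.55944e+02 1.84000e-01] 0.164
side0 dark [5.36490e+02 2.57488e+02 1.48000e-01] 0.017
```

View pics/mos2.png

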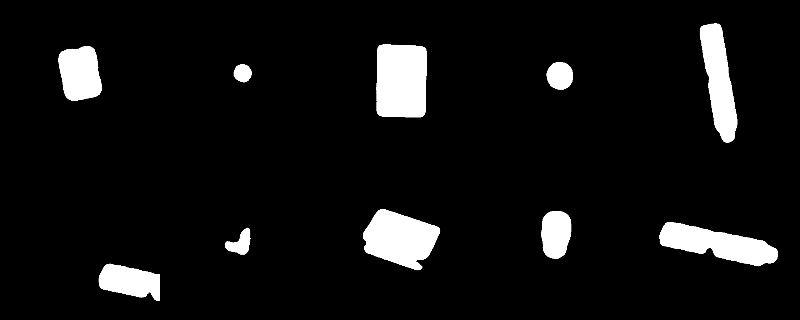

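Run:
```python
from fit import *
def ray(im,uv,z):
    K=np.array(im['camera_matrix']);R=cv2.Rodrigues(np.array(im['rvec'],float))[0];t=np.array(im['tvec'],float).ravel()
    d=R.T@np.linalg.solve(K,[uv[0],uv[1],1]);c=-R.T@t;return c+d*(z-c[2])/d[2]
for tag,(u,v) in {'top0':(349,155),'side0':(265,158)}.items():
    im=load(tag);c=im['color'][v-8:v+9,u-8:u+9].astype(float).mean(2)
    m=np.clip(85-c,0,None) if tag=='top0' else np.clip(75-c,0,None)
    if tag=='side0': m[11:]=0
    vv,uu=np.mgrid[v-8:v+9,u-8:u+9];uv=((m*uu).sum()/m.sum(),(m*vv).sum()/m.sum());print(tag,uv,ray(im,uv,38))
    if tag=='side0':print(c.round().astype(int))
# lane
for tag in('top0','side0'):
    im=load(tag);W=world(im);c=im['color'].astype(float)
    m=(W[...,0]>410)&(W[...,0]<670)&(W[...,1]<-240)&(W[...,1]>-360)&(W[...,2]>12)
    g=m&(c.max(2)<90)&(c.max(2)-c.min(2)<22)
    P=W[g];print(tag,len(P))
    for it in range(4):
        A=np.c_[P[:,:2],np.ones(len(P))];k=np.linalg.lstsq(A,P[:,2],rcond=None)[0];r=P[:,2]-A@k;P=P[np.abs(r)<8]
    print('plane',k,np.degrees(np.arctan(np.hypot(k[0],k[1]))),'yaw',np.arctan2(k[1],k[0]),r.std(),len(P))
    q=P[:,:2].astype(np.float32);print(cv2.minAreaRect(q),q.mean(0))
```

```text
top0 (np.float64(348.45398138572904), np.float64(154.08066184074457)) [667.44451564 -86.96076606  38.        ]
side0 (np.float64(265.0873469387755), np.float64(155.87673469387752)) [668.01574134 -85.33351019  38.        ]
[[ 99  99  99  97  98  98 100 101 101 101 100 101 102 102 102 102 101]
 [100  99  99  98  99 100 100 100 100 101 101 101 103 103 102 101 101]
 [ 99  99  98  99 100 102 103 104 103 103 105 104 102 103 101 100  99]
 [ 99  99  99  99 103 107 108 107 103 104 106 106 104 101 100  99 100]
 [ 99  98  99 103 109 108  95  84  76  79  89 107 110 105 100  99 100]
 [ 98  99 100 105 115 102  66  39  33  36  60  98 113 106 100  99  99]
 [ 99  99  99 102 114 100  57  22  13  25  58  98 111 104 100 100 101]
 [100 100  99  97 110 110  81  56  50  61  88 107 103  97  98 100 101]
 [100 100  98  95 101 110 105  99  99 100 102 100  89  89  97 101 101]
 [100 100  98  94  93 100 108 112 113 106  95  81  74  85  97 100 101]
 [100 101 100  96  93  95  99 103 102  96  85  73  70  84  98 101 101]
 [100 101 100  99  95  93  97  98  96  91  82  71  68  84  98 101 102]
 [ 99 100 101  99  95  92  95  98  96  90  80  68  66  83  97 102 102]
 [101 101 102  99  92  85  88  94  92  85  72  61  64  84  99 100 102]
 [101 101 101  99  88  72  68  72  72  65  57  52  66  89  99 101 101]
 [101 101 100  99  91  75  60  55  51  48  49  53  72  91  99 101 101]
 [101 101 101 100  95  87  78  75  71  67  63  64  78  92  99 100 100]]
top0 2250
plane [ 4.01738566e-01 -1.64066837e-02 -1.57201853e+02] 21.903749688357514 yaw -0.04081652342459841 2.6020133214902192 2231
((531.9317626953125, -288.7884826660156), (69.48045349121094, 218.11367797851562), 85.88619995117188) [ 534.5546 -293.0189]
side0 949
plane [ 3.97962998e-01 -5.92760639e-02 -1.67559584e+02] 21.917552739905766 yaw -0.14786160524729064 1.8787478672078453 865
((533.6446533203125, -289.1800231933594), (77.36701965332031, 218.76170349121094), 85.79947662353516) [ 530.4671  -294.25424]
```

```bash
python3 - <<'E'
from fit import *
im=load('top0');k0=None
c=cv2.resize(im['color'][150:265,400:465],None,fx=9,fy=5.2,interpolation=cv2.INTER_CUBIC)
cv2.imwrite('pics/lane.png',np.clip(c*2.2,0,255).astype('uint8'))
for tag in('top0','side0'):
    im=load(tag);col=im['color'].astype(float)
    # floor candidate model: sample lane coords for given (x0,y0,yaw) ; score = blueness on rail lines
    B=cv2.GaussianBlur((col[...,0]-col[...,2]).astype(np.float32),(0,0),.8)
    a=np.radians(22)
    def pts(q,s,t,h=0):
        s,t=np.meshgrid(s,t);s=s.ravel();t=t.ravel()
        X=s*np.cos(a)-h*np.sin(a);Z=60+s*np.sin(a)+h*np.cos(a)
        return pose(np.c_[X,t,Z],q[0],q[1],q[2])
    def samp(P):
        uv=proj(im,P).astype(np.float32);return cv2.remap(B,uv[:,0].reshape(-1,1),uv[:,1].reshape(-1,1),1).ravel()
    def cost(q):
        s=np.linspace(-105,110,60)
        rail=samp(pts(q,s,[-34.5,34.5],6)); inn=samp(pts(q,s,np.linspace(-26,26,9)))
        stop=samp(pts(q,[-118],np.linspace(-28,28,20),18)); instop=samp(pts(q,[-108],np.linspace(-26,26,20)))
        return -(rail.mean()-inn.mean())-.4*stop.mean()+.3*instop.mean()
    best=None
    for y in(-300,-292,-284):
     for x in (525,535):
      for th in(-.12,-.06,0):
        q0=np.array([x,y,th]);r=minimize(cost,q0,method='Nelder-Mead',options=dict(initial_simplex=q0+np.array([[0,0,0],[8,0,0],[0,8,0],[0,0,.06]]),maxiter=300))
        if best is None or r.fun<best.fun:best=r
    print(tag,best.x.round(3),best.fun)
    q=best.x
    o=cv2.resize(np.clip(im['color']*1.6,0,255).astype('uint8'),None,fx=4,fy=4)
    for t in(-32,32):
        uv=((proj(im,pts(q,np.linspace(-115,120,30),[t]))+.5)*4).astype(int)
        for p in uv: cv2.circle(o,tuple(int(v) for v in p),1,(0,255,255),-1)
    ctr=proj(im,[[q[0],q[1],60]])[0]*4;u,v=ctr.astype(int)
    cv2.imwrite(f'pics/lane_{tag}.png',o[max(0,v-280):v+280,u-200:u+200])
E
python3 -c "
import cv2,numpy as np
a=cv2.imread('pics/lane_top0.png');b=cv2.imread('pics/lane_side0.png');h=min(len(a),len(b));cv2.imwrite('pics/lanes.png',np.hstack([a[:h],b[:h]]))"
```

```text
top0 [ 5.32099e+02 -2.91110e+02 -7.30000e-02] -38.72104263305664
side0 [ 5.32442e+02 -2.89588e+02 -5.40000e-02] -27.138362884521484
```

View pics/lanes.png

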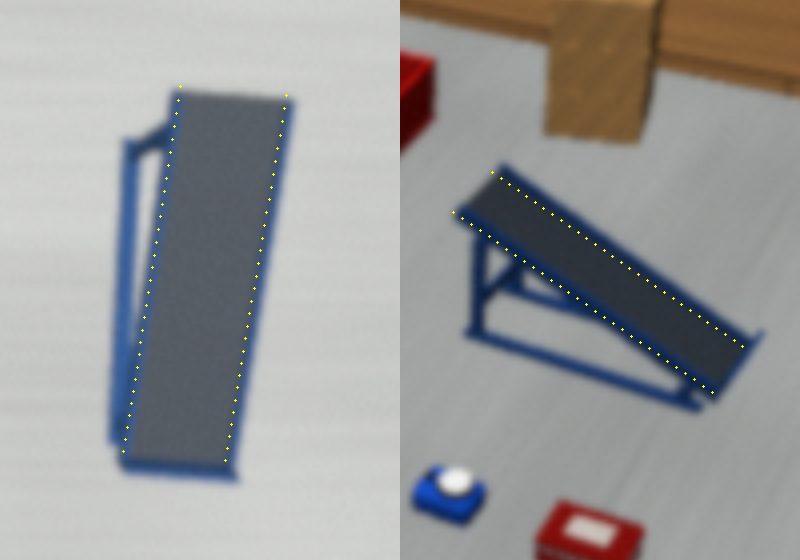

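```bash
cat > plan.py <<'E'
import sys
from h import *
def plan(x,y,ztip,al):
    o=telemetry.get_obs();R=cv2.Rodrigues(o['orientation'])[0];p=o['ee_pos'];a=np.arctan2(R[1,0],R[0,0])
    d=np.array([x,y,ztip+80])-p; turn=(a-al+np.pi)%(2*np.pi)-np.pi
    c,s=np.cos(al),np.sin(al)
    print('t',round(o['t'],2),'tcp',p.round(1),'al',round(a,3),'tilt',R[:2,2].round(4),'w',round(o['width'],1),'F',o['ft_force'].round(1),'q',o['qpos'].round(2))
    print('turn',round(turn,3),'shift in tool axes after turn (mm):',np.round([d[0]*c+d[1]*s,d[0]*s-d[1]*c,-d[2]],1),'len',round(np.linalg.norm(d)),
      ' before turn:',np.round(R.T@d,1))
if __name__=='__main__': plan(*map(float,sys.argv[1:5]))
E
python3 plan.py 565 88 100 .167
```

```text
t 0.1 tcp [ 271.6 -562.5  302. ] al 0.45 tilt [-0.0006  0.0012] w 87.5 F [-0.2 -0.  -0.3] q [-1.14  0.42  1.63  0.    1.09 -0.02]
turn 0.283 shift in tool axes after turn (mm): [ 397.4 -592.6  122. ] len 724  before turn: [ 547.  -458.   122.6]
```

{"name": "send_rows", "arguments": {"rows": [[0, 0, 0.04, 0.14, 1], [0, 0, 0.04, 0.143, 1], [0.026, -0.04, 0.01, 0, 1], [0.026, -0.04, 0.01, 0, 1], [0.026, -0.04, 0.01, 0, 1]]}}

```text
t: 0.6
ee_pos: [328.6, -429.9, 191.5]
orientation: [-3.13, -0.259, 0.001]
ft_force: [0.3, 0.7, 2.0]
width: 88.0
```

{"name": "send_rows", "arguments": {"rows": [[0.026, -0.04, 0, 0, 1], [0.026, -0.04, 0, 0, 1], [0.026, -0.04, 0, 0, 1], [0.026, -0.04, 0, 0, 1], [0.026, -0.04, 0, 0, 1]]}}

```text
t: 1.1
ee_pos: [424.1, -210.9, 192.6]
orientation: [-3.131, -0.261, 0.0]
ft_force: [0.2, -0.4, 0.2]
width: 87.9
```

```bash
python3 plan.py 565 88 100 .167
```

```text
t 1.1 tcp [ 424.1 -210.9  192.6] al 0.166 tilt [-0.0002  0.0001] w 87.9 F [ 0.2 -0.4  0.2] q [-0.49  0.38  2.03  0.    0.73  0.92]
turn -0.001 shift in tool axes after turn (mm): [ 188.7 -271.3   12.6] len 331  before turn: [ 188.5 -271.4   12.6]
```

{"name": "send_rows", "arguments": {"rows": [[0.026, -0.04, 0, 0, 1], [0.026, -0.04, 0, 0, 1], [0.026, -0.04, 0, 0, 1], [0.026, -0.04, 0, 0, 1], [0.026, -0.04, 0, 0, 1]]}}

```text
t: 1.6
ee_pos: [519.1, 8.1, 192.6]
orientation: [3.131, 0.262, -0.0]
ft_force: [0.7, -0.4, -0.1]
width: 88.2
```

{"name": "send_rows", "arguments": {"rows": [[0.026, -0.032, 0.03, 0, 1], [0.02, -0.02, 0.03, 0, 1], [0, 0, 0.02, 0, 1], [0, 0, 0, 0, 1]]}}

```text
t: 2.0
ee_pos: [553.4, 65.1, 110.4]
orientation: [3.13, 0.264, -0.009]
ft_force: [-0.1, -0.5, -0.4]
width: 87.8
```

```bash
python3 plan.py 565 88 3.5 .167; python3 -c "
from h import *
grab('top','top1');grab('side','side1')
for t,(u,v) in dict(top1=(280,195),side1=(270,200)).items():
    c=load(t)['color'][v-50:v+50,u-66:u+66];cv2.imwrite(f'pics/{t}z.png',np.clip(cv2.resize(c,None,fx=3,fy=3)*1.7,0,255).astype('uint8'))
cv2.imwrite('pics/j1.png',np.hstack([cv2.imread('pics/top1z.png'),cv2.imread('pics/side1z.png')]))
"
```

```text
t 2.0 tcp [553.4  65.1 110.4] al 0.169 tilt [-0.0056 -0.0006] w 87.8 F [-0.1 -0.5 -0.4] q [ 0.1   0.62  1.87 -0.    0.66  1.5 ]
turn 0.002 shift in tool axes after turn (mm): [ 15.3 -20.7  26.9] len 37  before turn: [ 15.5 -20.7  26.8]
```

View pics/j1.png

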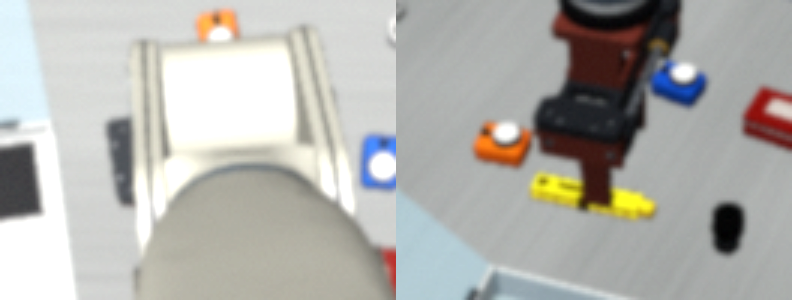

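{"name": "send_rows", "arguments": {"rows": [[0.015, -0.021, 0, 0, 1], [0, 0, 0.015, 0, 1], [0, 0, 0.011, 0, 1], [0, 0, 0, 0, 1]]}}

```text
t: 2.5
ee_pos: [564.9, 86.5, 86.0]
orientation: [3.13, 0.261, -0.005]
ft_force: [-0.3, 0.2, -0.4]
width: 87.9
```

```bash
python3 plan.py 565 88 3.5 .167
```

```text
t 2.5 tcp [564.9  86.5  86. ] al 0.166 tilt [-0.0031 -0.0005] w 87.9 F [-0.3  0.2 -0.4] q [ 0.13  0.67  1.84 -0.    0.63  1.54]
turn -0.001 shift in tool axes after turn (mm): [ 0.4 -1.4  2.5] len 3  before turn: [ 0.4 -1.4  2.5]
```

{"name": "send_rows", "arguments": {"rows": [[0, -0.001, 0.002, 0, -0.4], [0, 0, 0, 0, -0.7], [0, 0, 0, 0, -1], [0, 0, 0, 0, -1], [0, 0, 0, 0, -1]]}}

```text
t: 3.0
ee_pos: [566.3, 88.4, 85.5]
orientation: [-3.131, -0.262, -0.001]
ft_force: [-0.9, 0.6, -1.6]
width: 50.9
```

{"name": "send_rows", "arguments": {"rows": [[0, 0, 0, 0, -1], [0, 0, 0, 0, -1], [0, 0, 0, 0, -1]]}}

```text
t: 3.3
ee_pos: [566.2, 88.5, 85.3]
orientation: [-3.131, -0.262, -0.0]
ft_force: [0.1, -0.5, -1.0]
width: 27.5
```

{"name": "send_rows", "arguments": {"rows": [[0, 0, 0.002, 0, -1], [0, 0, 0, 0, -1], [0, 0, 0, 0, -1]]}}

```text
t: 3.6
ee_pos: [566.4, 88.5, 84.2]
orientation: [3.131, 0.262, 0.001]
ft_force: [-2.2, -0.3, 11.4]
width: 21.9
```

{"name": "send_rows", "arguments": {"rows": [[0, 0, -0.02, 0, -1], [0, 0, -0.04, 0, -1], [0, 0, -0.04, 0, -1], [0, 0, 0, 0, -1]]}}

```text
t: 4.0
ee_pos: [569.0, 88.9, 188.1]
orientation: [-3.13, -0.262, -0.014]
ft_force: [0.9, -0.9, -0.4]
width: 21.6
```

```bash
python3 plan.py 453.2 294.3 100 1.72;python3 -c "
from h import *
grab('side','side2');t='side2';u,v=(270,200)
c=load(t)['color'][v-70:v+50,u-86:u+66];cv2.imwrite(f'pics/{t}z.png',np.clip(cv2.resize(c,None,fx=4,fy=4)*1.7,0,255).astype('uint8'))"
```

```text
t 4.0 tcp [569.   88.9 188.1] al 0.167 tilt [0.0087 0.0012] w 21.6 F [ 0.9 -0.9 -0.4] q [0.13 0.5  1.82 0.   0.81 1.54]
turn -1.553 shift in tool axes after turn (mm): [220.3 -83.9   8.1] len 236  before turn: [ -80.1 -221.8    7.3]
```

View pics/side2z.png

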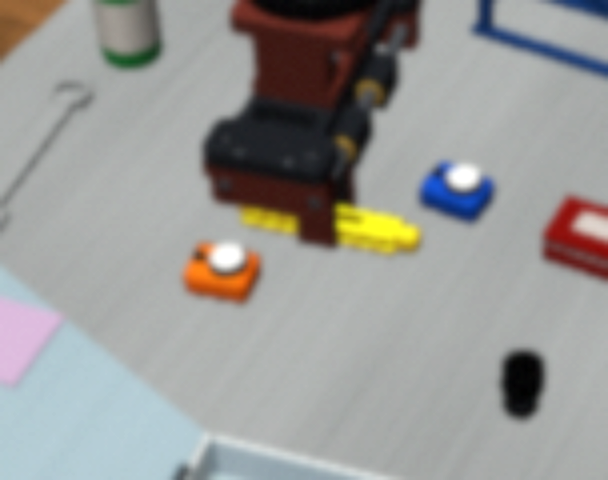

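{"name": "send_rows", "arguments": {"rows": [[0, 0, 0, -0.145, -1], [0, 0, 0, -0.145, -1], [0, 0, 0, -0.145, -1], [0, 0, 0, -0.145, -1], [0, 0, 0, -0.145, -1]]}}

```text
t: 4.55
ee_pos: [565.2, 88.4, 181.4]
orientation: [-2.83, -1.363, 0.004]
ft_force: [0.2, -0.2, -0.2]
width: 21.6
```

{"name": "send_rows", "arguments": {"rows": [[0, 0, 0, -0.145, -1], [0, 0, 0, -0.145, -1], [0, 0, 0, -0.145, -1], [0, 0, 0, -0.145, -1], [0, 0, 0, -0.145, -1]]}}

```text
t: 5.05
ee_pos: [565.2, 88.4, 181.4]
orientation: [-2.162, -2.277, 0.004]
ft_force: [0.3, -0.6, -0.7]
width: 21.7
```

{"name": "send_rows", "arguments": {"rows": [[0, 0, 0, -0.103, -1], [0.04, -0.015, 0, 0, -1], [0.04, -0.015, 0, 0, -1], [0.04, -0.015, 0, 0, -1], [0.04, -0.015, 0, 0, -1]]}}

```text
t: 5.55
ee_pos: [481.4, 238.5, 181.6]
orientation: [-2.05, -2.379, 0.004]
ft_force: [0.4, 0.8, 0.2]
width: 21.7
```

{"name": "send_rows", "arguments": {"rows": [[0.03, -0.012, 0, 0, -1], [0.03, -0.012, 0, 0, -1], [0, 0, 0, 0, -1], [0, 0, 0, 0, -1]]}}

```text
t: 5.95
ee_pos: [449.6, 293.6, 182.0]
orientation: [-2.047, -2.382, 0.003]
ft_force: [0.0, 0.3, -0.4]
width: 21.9
```

```bash
python3 plan.py 453.2 294.3 60 1.72;python3 -c "
from h import *
grab('side','side3');t='side3';u,v=(250,280)
c=load(t)['color'][v-90:v+70,u-100:u+100];cv2.imwrite(f'pics/{t}z.png',np.clip(cv2.resize(c,None,fx=3,fy=3)*1.7,0,255).astype('uint8'))"
```

```text
t 5.95 tcp [449.6 293.6 182. ] al 1.722 tilt [-0.0018 -0.0014] w 21.9 F [ 0.   0.3 -0.4] q [ 0.56  0.47  1.9  -0.    0.77  0.41]
turn 0.002 shift in tool axes after turn (mm): [ 0.2  3.7 42. ] len 42  before turn: [ 0.2  3.8 42. ]
```

View pics/side3z.png

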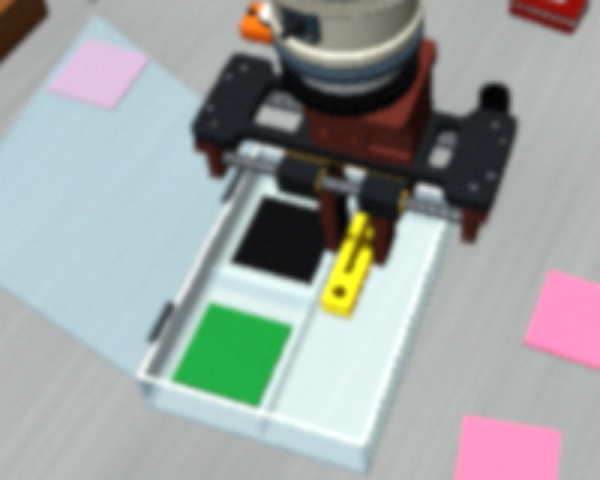

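{"name": "send_rows", "arguments": {"rows": [[0, 0.004, 0.03, 0, -1], [0, 0, 0.03, 0, -1], [0, 0, 0.02, 0, -1], [0, 0, 0, 0, -1], [0, 0, 0, 0, -1]]}}

```text
t: 6.5
ee_pos: [454.8, 293.2, 103.0]
orientation: [-2.051, -2.379, 0.002]
ft_force: [-1.1, 0.1, -0.6]
width: 21.8
```

```bash
python3 plan.py 453.2 294.3 8.2 1.72;python3 -c "
from h import *
grab('side','side4');t='side4';u,v=(250,280)
c=load(t)['color'][v-90:v+70,u-100:u+100];cv2.imwrite(f'pics/{t}z.png',np.clip(cv2.resize(c,None,fx=3,fy=3)*1.7,0,255).astype('uint8'))"
```

```text
t 6.5 tcp [454.8 293.2 103. ] al 1.718 tilt [-0.001  -0.0007] w 21.8 F [-1.1  0.1 -0.6] q [ 0.55  0.61  1.91 -0.    0.62  0.4 ]
turn -0.002 shift in tool axes after turn (mm): [ 1.3 -1.4 14.8] len 15  before turn: [ 1.3 -1.4 14.8]
```

View pics/side4z.png

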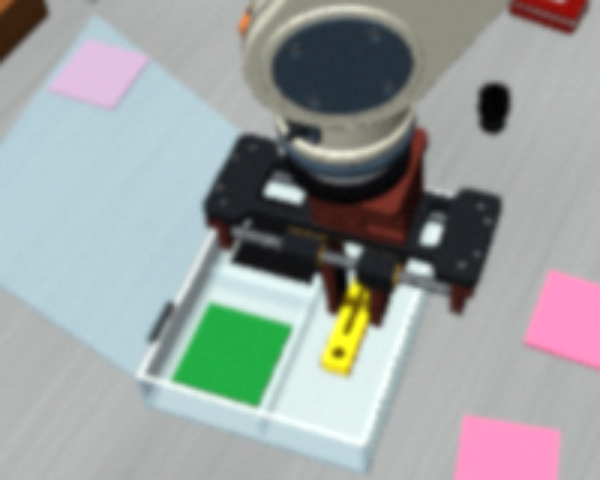

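{"name": "send_rows", "arguments": {"rows": [[0, -0.001, 0.008, 0, -1], [0, 0, 0.006, 0, -1], [0, 0, 0, 0, -1], [0, 0, 0, 0, -1]]}}

```text
t: 6.95
ee_pos: [453.4, 294.1, 89.3]
orientation: [-2.05, -2.381, 0.0]
ft_force: [0.3, 0.6, -0.6]
width: 21.8
```

{"name": "send_rows", "arguments": {"rows": [[0, 0, 0, 0, -0.25], [0, 0, 0, 0, -0.25], [0, 0, 0, 0, -0.25]]}}

```text
t: 7.25
ee_pos: [453.6, 294.1, 89.5]
orientation: [2.05, 2.381, 0.001]
ft_force: [-0.2, -0.6, 0.1]
width: 32.8
```

{"name": "send_rows", "arguments": {"rows": [[0, 0, -0.01, 0, -0.25], [0, 0, -0.03, 0, -0.25], [0, 0, -0.04, 0, -0.25], [0, 0, -0.02, 0, 0.5], [0, 0, 0, 0, 0.5]]}}

```text
t: 7.75
ee_pos: [454.9, 295.0, 193.0]
orientation: [2.049, 2.379, 0.01]
ft_force: [0.8, 0.2, 0.1]
width: 45.2
```

```bash
python3 plan.py 662.5 69.5 100 .18;python3 -c "
from h import *
grab('side','side5');t='side5';u,v=(250,280)
c=load(t)['color'][v-90:v+70,u-100:u+100];cv2.imwrite(f'pics/{t}z.png',np.clip(cv2.resize(c,None,fx=3,fy=3)*1.7,0,255).astype('uint8'))"
```

```text
t 7.75 tcp [454.9 295.  193. ] al 1.72 tilt [0.0056 0.0034] w 45.2 F [0.8 0.2 0.1] q [0.55 0.46 1.89 0.   0.79 0.4 ]
turn 1.54 shift in tool axes after turn (mm): [163.8 259.   13. ] len 307  before turn: [-253.9  171.7   13.3]
```

View pics/side5z.png

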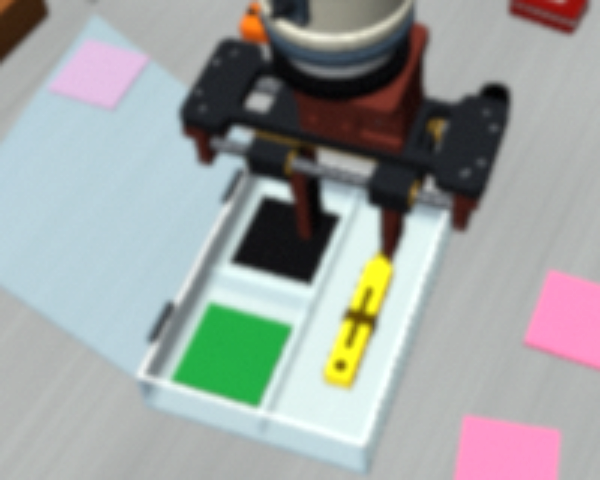

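{"name": "send_rows", "arguments": {"rows": [[-0.04, 0.027, 0, 0, 1], [-0.04, 0.027, 0, 0, 1], [-0.04, 0.027, 0, 0, 1], [-0.04, 0.027, 0, 0, 1], [-0.04, 0.027, 0, 0, 1]]}}

```text
t: 8.3
ee_pos: [616.9, 114.5, 187.7]
orientation: [-2.049, -2.379, 0.003]
ft_force: [1.3, -0.1, 1.0]
width: 86.8
```

{"name": "send_rows", "arguments": {"rows": [[-0.04, 0.027, 0, 0.14, 1], [0, 0, 0, 0.14, 1], [0, 0, 0, 0.14, 1], [0, 0, 0, 0.14, 1], [0, 0, 0, 0.14, 1]]}}

```text
t: 8.8
ee_pos: [648.4, 80.3, 187.3]
orientation: [-2.746, -1.524, 0.004]
ft_force: [-0.7, -0.3, -0.4]
width: 87.9
```

{"name": "send_rows", "arguments": {"rows": [[0, 0, 0, 0.14, 1], [0, 0, 0, 0.14, 1], [0, 0, 0, 0.14, 1], [0, 0, 0, 0.14, 1], [0, 0, 0, 0.14, 1]]}}

```text
t: 9.3
ee_pos: [648.4, 80.6, 187.4]
orientation: [-3.103, -0.491, 0.005]
ft_force: [0.3, -1.2, 0.6]
width: 88.0
```

{"name": "send_rows", "arguments": {"rows": [[0, 0, 0, 0.14, 1], [0, 0, 0, 0, 1], [0, 0, 0, 0, 1]]}}

```text
t: 9.6
ee_pos: [648.7, 80.7, 188.1]
orientation: [3.128, 0.288, -0.003]
ft_force: [-0.5, -1.0, 0.3]
width: 87.6
```

```bash
python3 plan.py 662.5 69.5 45 .18
```

```text
t 9.6 tcp [648.7  80.7 188.1] al 0.184 tilt [-0.0019 -0.0002] w 87.6 F [-0.5 -1.   0.3] q [ 0.11  0.6   1.63 -0.    0.91  1.49]
turn 0.004 shift in tool axes after turn (mm): [11.6 13.5 63.1] len 66  before turn: [11.6 13.5 63.1]
```

{"name": "send_rows", "arguments": {"rows": [[0.012, 0.013, 0.02, 0, 1], [0, 0, 0.03, 0, 1], [0, 0, 0.03, 0, 1], [0, 0, 0.01, 0, 1], [0, 0, 0, 0, 1]]}}

```text
t: 10.1
ee_pos: [662.2, 70.0, 97.3]
orientation: [-3.129, -0.285, 0.006]
ft_force: [0.7, -0.0, -0.6]
width: 87.8
```

```bash
python3 plan.py 663 70 4 .18;python3 -c "
from h import *
grab('side','side6');t='side6';u,v=(240,190)
c=load(t)['color'][v-60:v+40,u-66:u+66];cv2.imwrite(f'pics/{t}z.png',np.clip(cv2.resize(c,None,fx=4,fy=4)*1.7,0,255).astype('uint8'))"
```

```text
t 10.1 tcp [662.2  70.   97.3] al 0.182 tilt [-0.0039 -0.0003] w 87.8 F [ 0.7 -0.  -0.6] q [0.09 0.74 1.62 0.   0.78 1.48]
turn 0.002 shift in tool axes after turn (mm): [ 0.8  0.1 13.3] len 13  before turn: [ 0.9  0.1 13.3]
```

View pics/side6z.png

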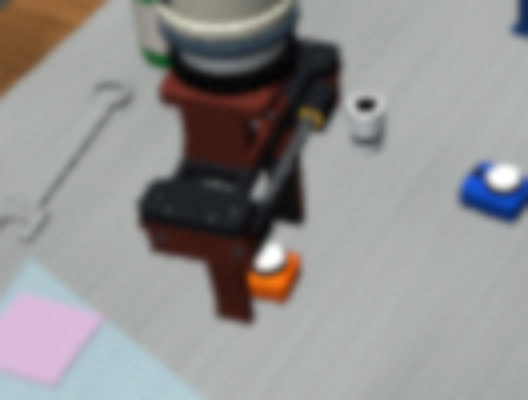

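{"name": "send_rows", "arguments": {"rows": [[0.001, 0, 0.007, 0, 1], [0, 0, 0.006, 0, 0], [0, 0, 0, 0, -0.5], [0, 0, 0, 0, -1], [0, 0, 0, 0, -1]]}}

```text
t: 10.65
ee_pos: [664.6, 70.3, 86.7]
orientation: [3.129, 0.282, 0.001]
ft_force: [0.0, -0.3, -0.8]
width: 59.3
```

{"name": "send_rows", "arguments": {"rows": [[0, 0, 0, 0, -1], [0, 0, 0, 0, -1], [0, 0, 0, 0, -1], [0, 0, 0, 0, -1]]}}

```text
t: 11.05
ee_pos: [664.4, 70.2, 86.4]
orientation: [3.129, 0.282, 0.0]
ft_force: [-0.8, -0.0, 1.2]
width: 33.5
```

```bash
python3 plan.py 663 70 4 .18
```

```text
t 11.05 tcp [664.4  70.2  86.4] al 0.18 tilt [ 0.0001 -0.    ] w 33.5 F [-0.8 -0.   1.2] q [ 0.09  0.76  1.62 -0.    0.76  1.48]
turn -0.0 shift in tool axes after turn (mm): [-1.4 -0.   2.4] len 3  before turn: [-1.4 -0.   2.4]
```

{"name": "send_rows", "arguments": {"rows": [[0, 0, -0.02, 0, -1], [0, 0, -0.04, 0, -1], [0, 0, -0.04, 0.03, -1], [-0.035, 0, 0, 0, -1], [-0.035, 0, 0, 0, -1]]}}

```text
t: 11.55
ee_pos: [595.5, 59.9, 187.9]
orientation: [-3.133, -0.235, -0.006]
ft_force: [-0.6, 0.4, -0.8]
width: 33.3
```

{"name": "send_rows", "arguments": {"rows": [[-0.03, 0, 0, 0, -1], [0, -0.03, 0, 0, -1], [0, -0.04, 0, 0, -1], [0, -0.04, 0, 0, -1], [0, 0, 0, 0, -1]]}}

```text
t: 12.05
ee_pos: [548.5, 167.6, 186.5]
orientation: [-3.132, -0.241, -0.001]
ft_force: [-0.1, -0.1, 0.1]
width: 34.2
```

```bash
python3 plan.py 523 355 100 .15
```

```text
t 12.05 tcp [548.5 167.6 186.5] al 0.153 tilt [0.0005 0.0009] w 34.2 F [-0.1 -0.1  0.1] q [0.28 0.51 1.82 0.   0.82 1.69]
turn 0.003 shift in tool axes after turn (mm): [   2.8 -189.1    6.5] len 189  before turn: [   3.5 -189.     6.6]
```

{"name": "send_rows", "arguments": {"rows": [[0, -0.04, 0, 0.003, -1], [0, -0.04, 0, 0, -1], [0, -0.04, 0, 0, -1], [0.003, -0.04, 0, 0, -1], [0, -0.029, 0, 0, -1]]}}

```text
t: 12.55
ee_pos: [524.3, 353.2, 186.3]
orientation: [-3.133, -0.231, -0.001]
ft_force: [0.9, 0.1, -0.5]
width: 33.7
```

{"name": "send_rows", "arguments": {"rows": [[0, 0, 0.02, 0, -1], [0, 0, 0.02, 0, -1], [0, 0, 0.01, 0, -1], [0, 0, 0, 0, -1]]}}

```text
t: 12.95
ee_pos: [523.7, 350.4, 134.7]
orientation: [3.132, 0.23, -0.004]
ft_force: [-0.2, -0.4, -0.7]
width: 34.0
```

```bash
python3 plan.py 523 355 13.9 .15;python3 -c "
from h import *
grab('side','side7');t='side7';u,v=(250,280)
c=load(t)['color'][v-90:v+70,u-100:u+100];cv2.imwrite(f'pics/{t}z.png',np.clip(cv2.resize(c,None,fx=3,fy=3)*1.7,0,255).astype('uint8'))"
```

```text
t 12.95 tcp [523.7 350.4 134.7] al 0.146 tilt [-0.0027 -0.0018] w 34.0 F [-0.2 -0.4 -0.7] q [ 0.57  0.65  1.7  -0.    0.79  2.  ]
turn -0.004 shift in tool axes after turn (mm): [-0.  -4.6 40.8] len 41  before turn: [ 0.1 -4.7 40.8]
```

View pics/side7z.png

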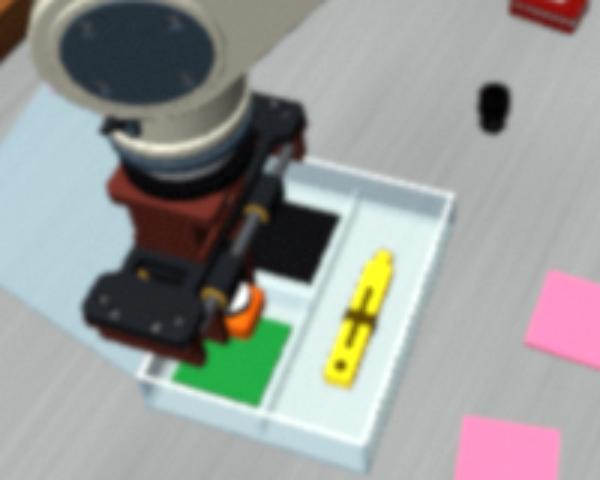

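{"name": "send_rows", "arguments": {"rows": [[0, -0.004, 0.01, -0.004, -1], [0, 0, 0.015, 0, -1], [0, 0, 0.01, 0, -1], [0, 0, 0, 0, -1], [0, 0, 0, 0, -1]]}}

```text
t: 13.5
ee_pos: [523.5, 355.3, 100.7]
orientation: [3.132, 0.237, -0.001]
ft_force: [0.3, 0.1, -0.3]
width: 33.8
```

```bash
python3 plan.py 523 355 13.9 .15
```

```text
t 13.5 tcp [523.5 355.3 100.7] al 0.151 tilt [-0.0008 -0.0005] w 33.8 F [ 0.3  0.1 -0.3] q [0.58 0.7  1.7  0.   0.74 2.  ]
turn 0.001 shift in tool axes after turn (mm): [-0.6  0.2  6.8] len 7  before turn: [-0.5  0.2  6.8]
```

{"name": "send_rows", "arguments": {"rows": [[0, 0, 0.004, 0, -1], [0, 0, 0.003, 0, -1], [0, 0, 0, 0, -1], [0, 0, 0, 0, -1]]}}

```text
t: 13.9
ee_pos: [523.8, 355.5, 94.3]
orientation: [-3.133, -0.237, -0.0]
ft_force: [0.6, -0.1, -0.3]
width: 33.7
```

{"name": "send_rows", "arguments": {"rows": [[0, 0, 0, 0, 0.1], [0, 0, 0, 0, 0.1], [0, 0, 0, 0, 0.1], [0, 0, 0, 0, 0.1]]}}

```text
t: 14.3
ee_pos: [523.8, 355.5, 94.4]
orientation: [-3.133, -0.237, -0.0]
ft_force: [0.5, 0.4, -0.5]
width: 48.2
```

{"name": "send_rows", "arguments": {"rows": [[0, 0, -0.02, 0, 0.1], [0, 0, -0.04, 0, 0.1], [0, 0, -0.04, 0, 0.1], [0, 0, 0, 0, 0.1]]}}

```text
t: 14.7
ee_pos: [526.3, 357.1, 200.0]
orientation: [-3.128, -0.236, -0.013]
ft_force: [-0.4, 0.1, 1.0]
width: 48.2
```

```bash
python3 plan.py 667.7 -86 100 .15;python3 -c "
from h import *
grab('side','side8');t='side8';u,v=(250,280)
c=load(t)['color'][v-90:v+70,u-100:u+100];cv2.imwrite(f'pics/{t}z.png',np.clip(cv2.resize(c,None,fx=3,fy=3)*1.7,0,255).astype('uint8'))"
```

```text
t 14.7 tcp [526.3 357.1 200. ] al 0.151 tilt [0.0081 0.0053] w 48.2 F [-0.4  0.1  1. ] q [0.58 0.56 1.67 0.   0.9  2.  ]
turn 0.001 shift in tool axes after turn (mm): [ 73.6 459.3  20. ] len 466  before turn: [ 73.1 459.4  18.7]
```

View pics/side8z.png

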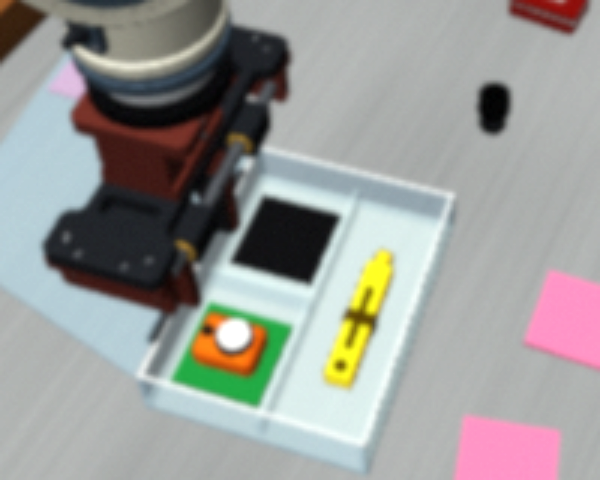

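{"name": "send_rows", "arguments": {"rows": [[0, 0.045, 0, 0, 0.1], [0, 0.045, 0, 0, 0.1], [0, 0.045, 0, 0, 0.1], [0, 0.045, 0, 0, 0.1], [0, 0.045, 0, 0, 0.1]]}}

```text
t: 15.25
ee_pos: [556.7, 131.2, 192.9]
orientation: [3.132, 0.237, -0.003]
ft_force: [0.1, -0.4, -0.8]
width: 48.2
```

{"name": "send_rows", "arguments": {"rows": [[0, 0.045, 0, 0, 0.5], [0.02, 0.04, 0, 0, 1], [0.02, 0.04, 0, 0, 1], [0.02, 0.04, 0, 0, 1], [0.01, 0.04, 0, 0, 1]]}}

```text
t: 15.75
ee_pos: [658.3, -60.8, 192.8]
orientation: [-3.132, -0.237, 0.002]
ft_force: [0.2, -0.5, -0.8]
width: 84.8
```

```bash
python3 plan.py 667.7 -86 50 .15
python3 - <<'E'
from fit import *
t='top2';im=grab('top',t);u,v=(195,200)
for n,pts,p0,mf,z in [('orange',rbox(46,34,0,22,6),(522,355,.15),lambda b:((b[...,2]>b[...,1]+25)|(b.min(2)>150)),7),('lev',boxpts(110,22,0,14),(453,294,1.72),chroma(28),4)]:
    x,f,m=fit(im,pts,p0,mf,z=z,half=26);print(n,x.round(3),f)
c=im['color'][v-60:v+70,u-60:u+70];cv2.imwrite(f'pics/{t}z.png',np.clip(cv2.resize(c,None,fx=4,fy=4)*1.5,0,255).astype('uint8'))
E
```

```text
t 15.75 tcp [658.3 -60.8 192.8] al 0.151 tilt [-0.001   0.0002] w 84.8 F [ 0.2 -0.5 -0.8] q [-0.11  0.6   1.61  0.    0.93  1.31]
turn 0.001 shift in tool axes after turn (mm): [ 5.5 26.3 62.8] len 68  before turn: [ 5.5 26.4 62.8]
orange [4.80695e+02 3.71180e+02 1.70000e-01] 2.343676749637236
lev [452.714 291.988   1.687] 0.2609457092819615
```

View pics/top2z.png

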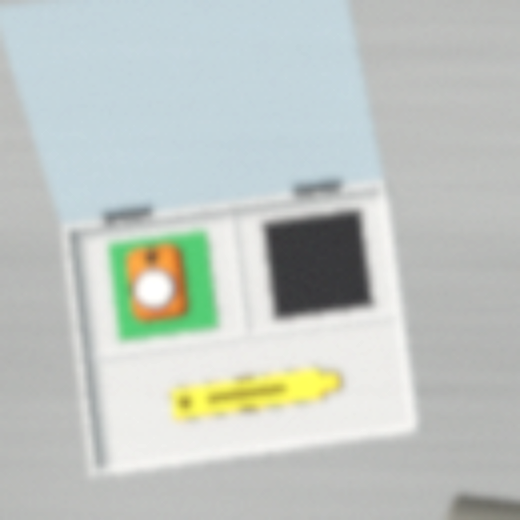

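{"name": "send_rows", "arguments": {"rows": [[0.005, 0.026, 0.01, 0, 1], [0, 0, 0.03, 0, 1], [0, 0, 0.015, 0, 1], [0, 0, 0, 0, 1], [0, 0, 0, 0, 1]]}}

```text
t: 16.3
ee_pos: [665.9, -83.4, 138.7]
orientation: [-3.132, -0.238, 0.002]
ft_force: [-0.5, -0.4, -0.4]
width: 88.1
```

```bash
python3 plan.py 667.7 -86 8 .15;python3 -c "
from h import *
grab('side','side9');t='side9';u,v=(260,150)
c=load(t)['color'][v-60:v+40,u-66:u+66];cv2.imwrite(f'pics/{t}z.png',np.clip(cv2.resize(c,None,fx=4,fy=4)*1.7,0,255).astype('uint8'))"
```

```text
t 16.3 tcp [665.9 -83.4 138.7] al 0.152 tilt [-0.0016  0.0003] w 88.1 F [-0.5 -0.4 -0.4] q [-0.14  0.69  1.6   0.    0.85  1.28]
turn 0.002 shift in tool axes after turn (mm): [ 1.4  2.8 50.7] len 51  before turn: [ 1.4  2.8 50.7]
```

View pics/side9z.png

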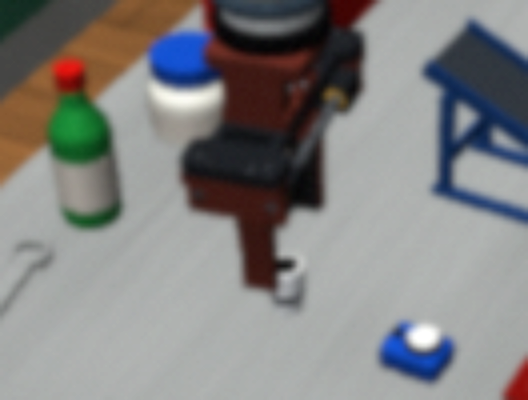

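{"name": "send_rows", "arguments": {"rows": [[0.001, 0.002, 0.01, 0, 1], [0, 0, 0.02, 0, 1], [0, 0, 0.02, 0, 1], [0, 0, 0, 0, 1], [0, 0, 0, 0, 1]]}}

```text
t: 16.85
ee_pos: [667.8, -85.8, 89.5]
orientation: [3.133, 0.237, 0.0]
ft_force: [-0.8, -0.4, 0.8]
width: 88.0
```

```bash
python3 plan.py 667.7 -86 8 .15
```

```text
t 16.85 tcp [667.8 -85.8  89.5] al 0.151 tilt [ 0. -0.] w 88.0 F [-0.8 -0.4  0.8] q [-0.15  0.76  1.6  -0.    0.78  1.27]
turn 0.001 shift in tool axes after turn (mm): [-0.2  0.2  1.5] len 2  before turn: [-0.2  0.2  1.5]
```

{"name": "send_rows", "arguments": {"rows": [[0, 0, 0, 0, 0], [0, 0, 0, 0, -0.3], [0, 0, 0, 0, -0.6], [0, 0, 0, 0, -1], [0, 0, 0, 0, -1]]}}

```text
t: 17.35
ee_pos: [667.7, -85.9, 89.5]
orientation: [3.133, 0.237, 0.001]
ft_force: [0.3, 0.5, 0.5]
width: 51.6
```

{"name": "send_rows", "arguments": {"rows": [[0, 0, 0, 0, -1], [0, 0, 0, 0, -1], [0, 0, 0, 0, -1], [0, 0, 0, 0, -1], [0, 0, 0, 0, -1]]}}

```text
t: 17.85
ee_pos: [667.7, -86.0, 89.2]
orientation: [3.133, 0.237, -0.0]
ft_force: [-0.1, -1.0, 0.3]
width: 25.6
```

{"name": "send_rows", "arguments": {"rows": [[0, 0, -0.02, 0, -1], [0, 0, -0.04, 0, -1], [0, 0, -0.04, 0, -1], [0, 0, 0, 0, -1]]}}

```text
t: 18.25
ee_pos: [670.7, -86.3, 195.1]
orientation: [3.131, 0.237, 0.015]
ft_force: [1.0, -0.2, -0.2]
width: 25.3
```

```bash
python3 plan.py 536.7 256.2 100 .15;python3 -c "
from h import *
grab('side','side10');t='side10';u,v=(260,150)
c=load(t)['color'][v-60:v+40,u-66:u+66];cv2.imwrite(f'pics/{t}z.png',np.clip(cv2.resize(c,None,fx=4,fy=4)*1.7,0,255).astype('uint8'))"
```

```text
t 18.25 tcp [670.7 -86.3 195.1] al 0.151 tilt [ 0.0095 -0.0013] w 25.3 F [ 1.  -0.2 -0.2] q [-0.15  0.62  1.58  0.    0.94  1.27]
turn 0.001 shift in tool axes after turn (mm): [ -81.3 -358.7   15.1] len 368  before turn: [ -81.1 -358.8   13.4]
```

View pics/side10z.png

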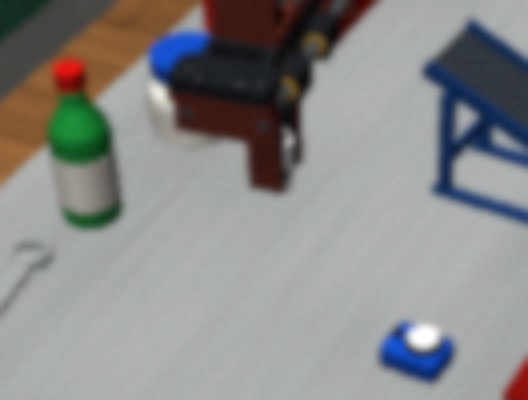

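{"name": "send_rows", "arguments": {"rows": [[-0.03, -0.03, 0, 0, -1], [-0.03, -0.03, 0, 0, -1], [-0.015, -0.035, 0, 0, -1], [0, -0.04, 0, 0, -1], [0, -0.04, 0, 0, -1]]}}

```text
t: 18.8
ee_pos: [565.4, 76.7, 187.8]
orientation: [3.133, 0.235, -0.005]
ft_force: [0.9, -0.6, -1.1]
width: 25.3
```

{"name": "send_rows", "arguments": {"rows": [[0, -0.04, 0, 0, -1], [0, -0.04, 0, 0, -1], [0, -0.04, 0, 0, -1], [0, 0, 0, 0, -1]]}}

```text
t: 19.2
ee_pos: [547.6, 198.1, 187.7]
orientation: [-3.132, -0.243, 0.003]
ft_force: [-0.2, -0.2, -1.4]
width: 25.2
```

```bash
python3 plan.py 536.7 256.2 60 .15
```

```text
t 19.2 tcp [547.6 198.1 187.7] al 0.155 tilt [-0.0021  0.0001] w 25.2 F [-0.2 -0.2 -1.4] q [0.33 0.52 1.8  0.   0.83 1.74]
turn 0.005 shift in tool axes after turn (mm): [ -2.1 -59.1  47.7] len 76  before turn: [ -1.7 -59.1  47.7]
```

{"name": "send_rows", "arguments": {"rows": [[-0.001, -0.03, 0, 0.005, -1], [-0.001, -0.028, 0, 0, -1], [0, 0, 0.03, 0, -1], [0, 0, 0.03, 0, -1], [0, 0, 0, 0, -1]]}}

```text
t: 19.7
ee_pos: [535.7, 249.7, 124.7]
orientation: [3.13, 0.229, -0.014]
ft_force: [-0.2, 0.5, -1.4]
width: 25.5
```

{"name": "send_rows", "arguments": {"rows": [[0, 0, 0.01, 0, -1], [0, 0, 0, 0, -1], [0, 0, 0, 0, -1]]}}

```text
t: 20.0
ee_pos: [539.1, 251.3, 119.9]
orientation: [-3.133, -0.228, -0.001]
ft_force: [-0.1, -0.5, -1.2]
width: 25.6
```

```bash
python3 plan.py 536.7 256.2 16.5 .15;python3 -c "
from h import *
grab('side','side11');t='side11';u,v=(250,280)
c=load(t)['color'][v-90:v+70,u-100:u+100];cv2.imwrite(f'pics/{t}z.png',np.clip(cv2.resize(c,None,fx=3,fy=3)*1.7,0,255).astype('uint8'))"
```

```text
t 20.0 tcp [539.1 251.3 119.9] al 0.145 tilt [0.0008 0.0004] w 25.6 F [-0.1 -0.5 -1.2] q [ 0.42  0.63  1.79 -0.    0.72  1.84]
turn -0.005 shift in tool axes after turn (mm): [-1.7 -5.2 23.4] len 24  before turn: [-1.7 -5.2 23.4]
```

View pics/side11z.png

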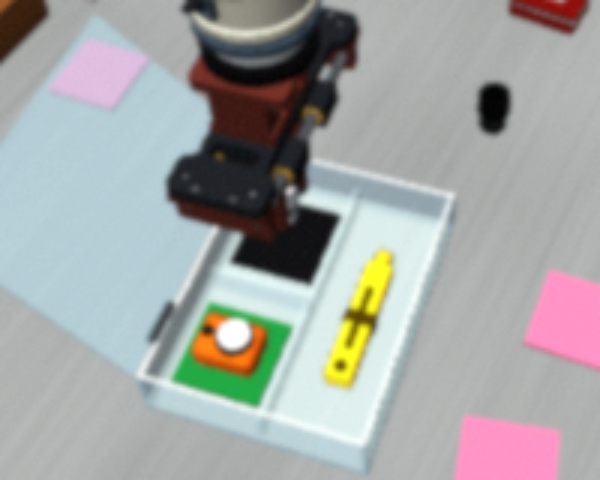

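{"name": "send_rows", "arguments": {"rows": [[-0.001, -0.004, 0.005, -0.005, -1], [0, 0, 0.008, 0, -1], [0, 0, 0.003, 0, -1], [0, 0, 0, 0, -1], [0, 0, 0, 0, -1]]}}

```text
t: 20.55
ee_pos: [537.0, 255.3, 103.1]
orientation: [3.133, 0.237, -0.001]
ft_force: [0.3, 0.6, 0.1]
width: 25.2
```

```bash
python3 plan.py 536.7 256.2 16.5 .15
```

```text
t 20.55 tcp [537.  255.3 103.1] al 0.151 tilt [-0.0004 -0.0001] w 25.2 F [0.3 0.6 0.1] q [0.42 0.66 1.79 0.   0.69 1.84]
turn 0.001 shift in tool axes after turn (mm): [-0.2 -0.9  6.6] len 7  before turn: [-0.2 -0.9  6.6]
```

{"name": "send_rows", "arguments": {"rows": [[0, -0.001, 0.004, 0, -1], [0, 0, 0.003, 0, -1], [0, 0, 0, 0, -1], [0, 0, 0, 0, -1]]}}

```text
t: 20.95
ee_pos: [536.9, 256.3, 96.2]
orientation: [-3.133, -0.237, -0.0]
ft_force: [1.1, 0.4, 0.5]
width: 25.2
```

{"name": "send_rows", "arguments": {"rows": [[0, 0, 0, 0, -0.3], [0, 0, 0, 0, -0.1], [0, 0, 0, 0, -0.1], [0, 0, 0, 0, -0.1], [0, 0, 0, 0, -0.1]]}}

```text
t: 21.45
ee_pos: [536.9, 256.3, 96.3]
orientation: [-3.133, -0.237, -0.0]
ft_force: [0.6, 0.8, -0.4]
width: 39.8
```

{"name": "send_rows", "arguments": {"rows": [[0, 0, -0.01, 0, -0.1], [0, 0, -0.02, 0, -0.1], [0, 0, -0.03, 0, -0.1], [0, 0, -0.04, 0, -0.1], [0, 0, 0, 0, -0.1]]}}

```text
t: 21.95
ee_pos: [539.5, 257.5, 202.0]
orientation: [-3.129, -0.236, -0.014]
ft_force: [0.7, -0.1, 0.7]
width: 39.5
```

```bash
python3 plan.py 450.7 -65.2 100 0;python3 -c "
from h import *
grab('side','side12');t='side12';u,v=(250,280)
c=load(t)['color'][v-90:v+70,u-100:u+100];cv2.imwrite(f'pics/{t}z.png',np.clip(cv2.resize(c,None,fx=3,fy=3)*1.7,0,255).astype('uint8'))"
```

```text
t 21.95 tcp [539.5 257.5 202. ] al 0.151 tilt [0.0085 0.0039] w 39.5 F [ 0.7 -0.1  0.7] q [0.43 0.51 1.76 0.   0.86 1.85]
turn 0.151 shift in tool axes after turn (mm): [-88.8 322.7  22. ] len 335  before turn: [-136.5  305.8   20. ]
```

View pics/side12z.png

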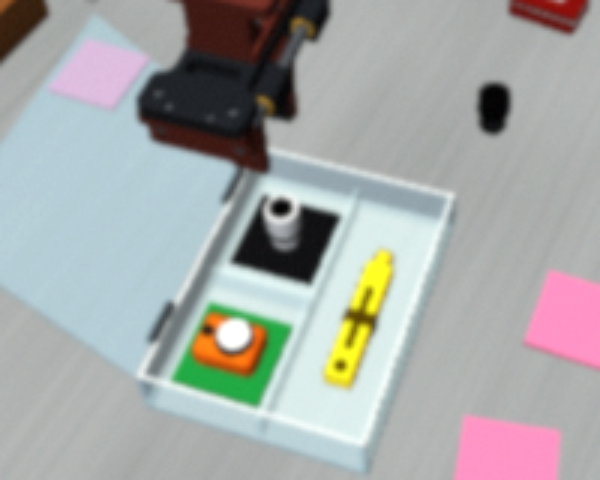

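{"name": "send_rows", "arguments": {"rows": [[0, 0, 0, 0.075, 0], [0, 0, 0, 0.076, 0.5], [-0.011, 0.04, 0, 0, 1], [-0.011, 0.04, 0, 0, 1], [-0.011, 0.04, 0, 0, 1]]}}

```text
t: 22.5
ee_pos: [502.6, 135.2, 195.4]
orientation: [3.141, 0.001, -0.003]
ft_force: [0.8, 0.3, -0.0]
width: 72.9
```

{"name": "send_rows", "arguments": {"rows": [[-0.011, 0.04, 0, 0, 1], [-0.011, 0.04, 0, 0, 1], [-0.011, 0.04, 0, 0, 1], [-0.011, 0.04, 0, 0, 1], [-0.011, 0.04, 0.01, 0, 1]]}}

```text
t: 23.0
ee_pos: [448.3, -65.1, 186.5]
orientation: [3.141, 0.0, 0.002]
ft_force: [1.0, 0.3, -0.8]
width: 87.7
```

{"name": "send_rows", "arguments": {"rows": [[0, 0, 0.02, 0, 1], [0, 0, 0.02, 0, 1], [0, 0, 0, 0, 1], [0, 0, 0, 0, 1]]}}

```text
t: 23.4
ee_pos: [448.4, -63.5, 145.9]
orientation: [-3.141, 0.0, 0.003]
ft_force: [-1.0, 0.1, 0.1]
width: 87.7
```

```bash
python3 plan.py 451 -65 10 0;python3 -c "
from h import *
grab('side','side13');t='side13';u,v=(320,180)
c=load(t)['color'][v-80:v+40,u-86:u+86];cv2.imwrite(f'pics/{t}z.png',np.clip(cv2.resize(c,None,fx=4,fy=4)*1.7,0,255).astype('uint8'))"
```

```text
t 23.4 tcp [448.4 -63.5 145.9] al -0.0 tilt [-0.0019  0.0003] w 87.7 F [-1.   0.1  0.1] q [-0.17  0.45  2.09  0.    0.6   1.4 ]
turn -0.0 shift in tool axes after turn (mm): [ 2.6  1.5 55.9] len 56  before turn: [ 2.7  1.5 55.9]
```

View pics/side13z.png

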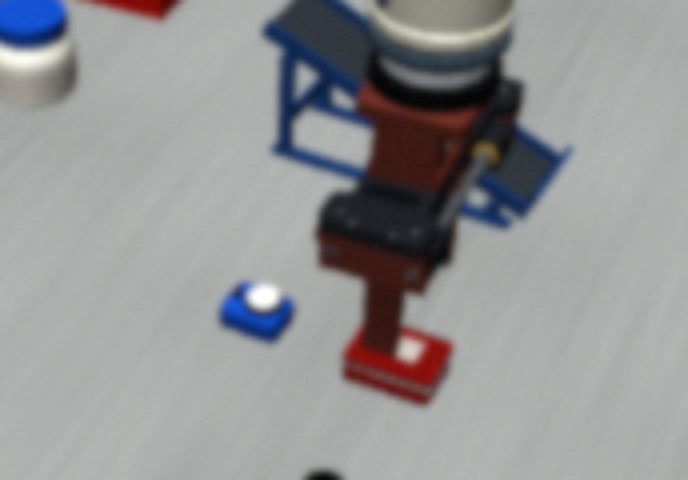

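{"name": "send_rows", "arguments": {"rows": [[0.002, 0.001, 0.02, 0, 1], [0, 0, 0.025, 0, 1], [0, 0, 0.01, 0, 1], [0, 0, 0, 0, 0.5], [0, 0, 0, 0, 0.3]]}}

```text
t: 23.95
ee_pos: [451.2, -64.5, 91.9]
orientation: [3.142, 0.0, 0.001]
ft_force: [0.0, 0.1, -0.5]
width: 75.3
```

{"name": "send_rows", "arguments": {"rows": [[0, 0, 0, 0, -0.5], [0, 0, 0, 0, -1], [0, 0, 0, 0, -1], [0, 0, 0, 0, -1], [0, 0, 0, 0, -1]]}}

```text
t: 24.45
ee_pos: [451.0, -64.7, 91.7]
orientation: [3.142, -0.0, 0.001]
ft_force: [0.1, 0.4, 6.1]
width: 43.6
```

```bash
python3 plan.py 451 -65 10 0
```

```text
t 24.45 tcp [451.  -64.7  91.7] al -0.0 tilt [ 0.0006 -0.0001] w 43.6 F [0.1 0.4 6.1] q [-0.17  0.57  2.1   0.    0.48  1.4 ]
turn -0.0 shift in tool axes after turn (mm): [-0.   0.3  1.7] len 2  before turn: [-0.   0.3  1.7]
```

{"name": "send_rows", "arguments": {"rows": [[0, 0, -0.02, 0, -1], [0, 0, -0.04, 0, -1], [0, 0, -0.04, 0.034, -1], [0, 0, -0.04, 0.034, -1], [0, 0, -0.01, 0, -1]]}}

```text
t: 24.95
ee_pos: [452.4, -64.9, 244.8]
orientation: [3.139, -0.108, 0.01]
ft_force: [0.7, 0.4, -0.8]
width: 43.7
```

```bash
python3 plan.py 577.2 -293.3 140 -.067
```

```text
t 24.95 tcp [452.4 -64.9 244.8] al -0.069 tilt [ 0.0063 -0.0011] w 43.7 F [ 0.7  0.4 -0.8] q [-0.17  0.26  2.04  0.    0.83  1.47]
turn -0.002 shift in tool axes after turn (mm): [139.8 219.5  24.8] len 261  before turn: [140.  219.3  25.8]
```

{"name": "send_rows", "arguments": {"rows": [[0.02, 0.032, 0, 0, -1], [0.02, 0.032, 0, 0, -1], [0.02, 0.032, 0, 0, -1], [0.02, 0.032, 0, 0, -1], [0.02, 0.032, 0, 0, -1]]}}

```text
t: 25.45
ee_pos: [539.6, -232.3, 239.7]
orientation: [-3.139, 0.106, 0.003]
ft_force: [0.2, 0.3, -1.4]
width: 43.7
```

{"name": "send_rows", "arguments": {"rows": [[0.02, 0.03, 0, 0, -1], [0.02, 0.03, 0, 0, -1], [0, 0, 0.01, 0, -1], [0, 0, 0, 0, -1], [0, 0, 0, 0, -1]]}}

```text
t: 25.95
ee_pos: [574.3, -292.5, 229.6]
orientation: [-3.138, 0.106, 0.005]
ft_force: [0.1, 0.7, -1.2]
width: 43.8
```

```bash
python3 plan.py 577.2 -293.3 104.2 -.067;python3 -c "
from h import *
grab('side','side14');t='side14';u,v=(340,120)
c=load(t)['color'][v-80:v+60,u-86:u+86];cv2.imwrite(f'pics/{t}z.png',np.clip(cv2.resize(c,None,fx=4,fy=4)*1.7,0,255).astype('uint8'))
grab('top','top14')"
```

```text
t 25.95 tcp [ 574.3 -292.5  229.6] al -0.068 tilt [-0.0032  0.0019] w 43.8 F [ 0.1  0.7 -1.2] q [-0.49  0.54  1.63  0.    0.98  1.15]
turn -0.001 shift in tool axes after turn (mm): [ 3.   0.6 45.4] len 45  before turn: [ 3.1  0.7 45.4]
```

View pics/side14z.png

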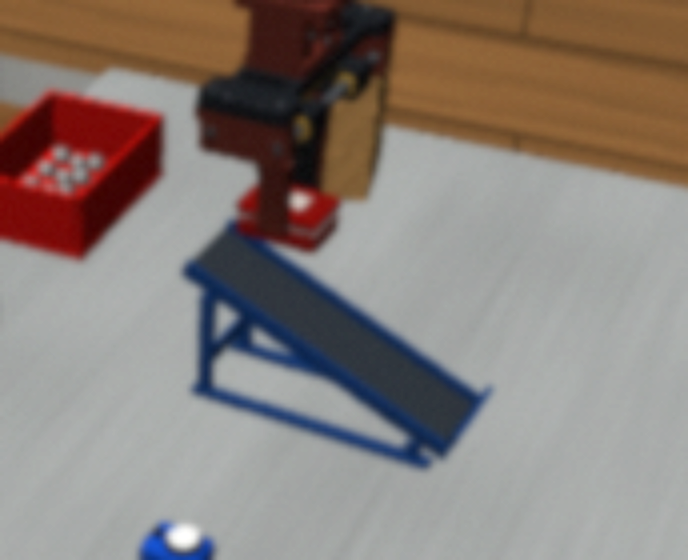

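View pics/top14.png

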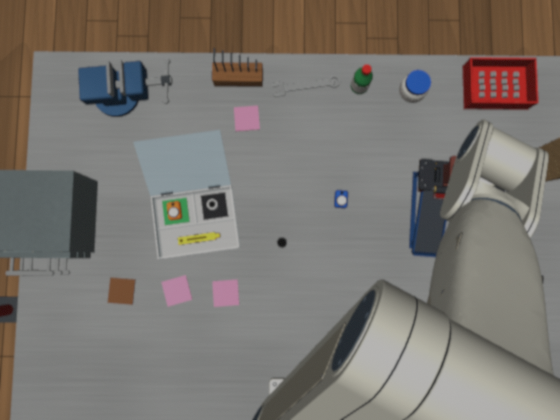

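{"name": "send_rows", "arguments": {"rows": [[0.003, 0.001, 0.01, 0, -1], [0, 0, 0.015, 0, -1], [0, 0, 0.01, 0, -1], [0, 0, 0, 0, -1], [0, 0, 0, 0, -1]]}}

```text
t: 26.55
ee_pos: [578.2, -294.7, 195.6]
orientation: [-3.139, 0.107, 0.002]
ft_force: [0.3, 0.1, -0.9]
width: 43.5
```

```bash
python3 plan.py 577.2 -293.3 104.2 -.067
```

```text
t 26.55 tcp [ 578.2 -294.7  195.6] al -0.068 tilt [-0.0011  0.0006] w 43.5 F [ 0.3  0.1 -0.9] q [-0.49  0.59  1.64  0.    0.92  1.15]
turn -0.001 shift in tool axes after turn (mm): [-1.1 -1.4 11.4] len 11  before turn: [-1.1 -1.4 11.4]
```

{"name": "send_rows", "arguments": {"rows": [[-0.001, -0.001, 0.005, 0, -1], [0, 0, 0.004, 0, -1], [0, 0, 0, 0, -1], [0, 0, 0, 0, -1]]}}

```text
t: 26.95
ee_pos: [577.5, -293.9, 187.3]
orientation: [3.14, -0.107, -0.0]
ft_force: [-0.5, -0.6, -1.5]
width: 43.5
```

```bash
python3 plan.py 577.2 -293.3 104.2 -.067
```

```text
t 26.95 tcp [ 577.5 -293.9  187.3] al -0.068 tilt [-0. -0.] w 43.5 F [-0.5 -0.6 -1.5] q [-0.49  0.6   1.65 -0.    0.9   1.15]
turn -0.001 shift in tool axes after turn (mm): [-0.4 -0.5  3.1] len 3  before turn: [-0.4 -0.5  3.1]
```

Lower 2–3 mm more and watch for contact.

{"name": "send_rows", "arguments": {"rows": [[0, 0, 0.002, 0, -1], [0, 0, 0, 0, -1], [0, 0, 0.001, 0, -1], [0, 0, 0, 0, -1]]}}

```text
t: 27.35
ee_pos: [577.5, -293.8, 184.2]
orientation: [-3.14, 0.107, 0.0]
ft_force: [-0.6, 0.1, -1.1]
width: 43.7
```

```bash
python3 plan.py 577.2 -293.3 104.2 -.067;python3 -c "
from h import *
grab('side','side15');t='side15';u,v=(340,120)
c=load(t)['color'][v-80:v+60,u-86:u+86];cv2.imwrite(f'pics/{t}z.png',np.clip(cv2.resize(c,None,fx=4,fy=4)*1.7,0,255).astype('uint8'))"
```

```text
t 27.35 tcp [ 577.5 -293.8  184.2] al -0.068 tilt [-0.0001  0.    ] w 43.7 F [-0.6  0.1 -1.1] q [-0.49  0.6   1.65  0.    0.9   1.15]
turn -0.001 shift in tool axes after turn (mm): [-0.3 -0.5 -0. ] len 1  before turn: [-0.3 -0.5 -0. ]
```

View pics/side15z.png

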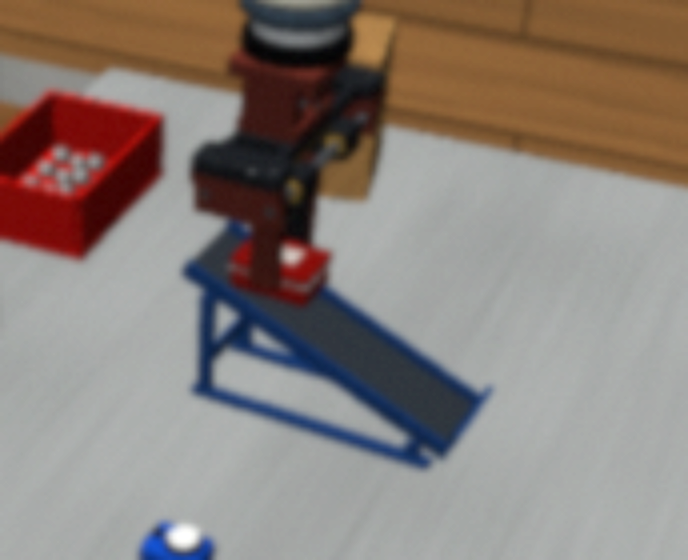

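{"name": "send_rows", "arguments": {"rows": [[0, 0, 0.001, 0, -1], [0, 0, 0, 0, -1], [0, 0, 0, 0, -1]]}}

```text
t: 27.7
ee_pos: [577.6, -293.9, 183.6]
orientation: [3.14, -0.107, 0.0]
ft_force: [-0.8, 0.8, 3.7]
width: 43.6
```

{"name": "send_rows", "arguments": {"rows": [[0, 0, 0.001, 0, -1], [0, 0, 0, 0, -1], [0, 0, 0, 0, -1]]}}

```text
t: 28.0
ee_pos: [577.6, -294.1, 183.1]
orientation: [3.139, -0.107, 0.001]
ft_force: [-3.5, 0.1, 7.1]
width: 44.0
```

{"name": "send_rows", "arguments": {"rows": [[0, 0, 0, 0, 1], [0, 0, 0, 0, 1], [0, 0, 0, 0, 1], [0, 0, 0, 0, 1], [0, 0, 0, 0, 1]]}}

```text
t: 28.5
ee_pos: [577.5, -293.8, 182.1]
orientation: [-3.14, 0.107, 0.0]
ft_force: [0.9, 0.2, 0.8]
width: 80.5
```

{"name": "send_rows", "arguments": {"rows": [[0, 0, -0.02, 0, 1], [0, 0, -0.04, 0, 1], [0, 0, -0.04, 0, 1], [0, 0, -0.04, 0, 1], [0, 0, 0, 0, 1]]}}

```text
t: 29.0
ee_pos: [579.8, -295.0, 328.7]
orientation: [3.135, -0.107, 0.015]
ft_force: [0.9, -0.2, 0.1]
width: 87.2
```

```bash
python3 plan.py 577.2 -293.3 104.2 -.067;python3 -c "
from h import *
grab('side','side16');t='side16';u,v=(340,120)
c=load(t)['color'][v-80:v+60,u-86:u+86];cv2.imwrite(f'pics/{t}z.png',np.clip(cv2.resize(c,None,fx=4,fy=4)*1.7,0,255).astype('uint8'))"
```

```text
t 29.0 tcp [ 579.8 -295.   328.7] al -0.068 tilt [ 0.0094 -0.0049] w 87.2 F [ 0.9 -0.2  0.1] q [-0.49  0.43  1.55  0.    1.15  1.15]
turn -0.001 shift in tool axes after turn (mm): [ -2.7  -1.5 144.5] len 145  before turn: [ -4.1  -2.1 144.5]
```

View pics/side16z.png

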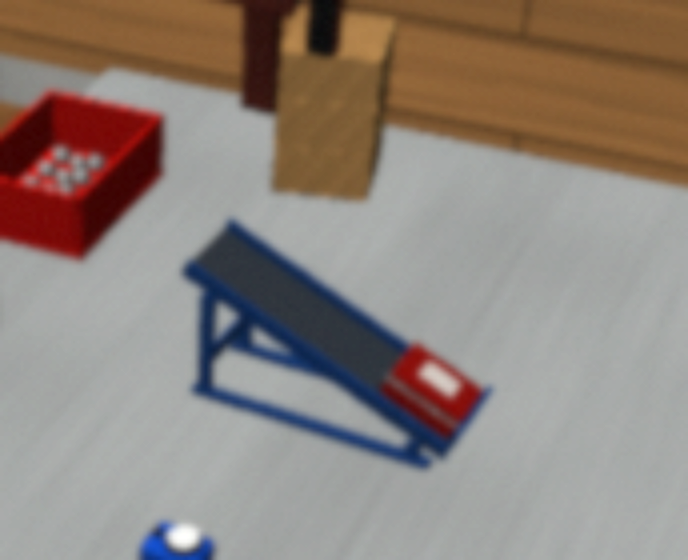

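{"name": "send_rows", "arguments": {"rows": [[0, 0, 0, 0, 1], [0, 0, 0, 0, 1], [0, 0, 0, 0, 1], [0, 0, 0, 0, 1], [0, 0, 0, 0, 1]]}}

```text
t: 29.55
ee_pos: [577.4, -293.7, 321.5]
orientation: [-3.139, 0.107, 0.002]
ft_force: [0.0, 0.1, 0.3]
width: 87.6
```

Run:
```python
from fit import *
S_=6
outs=[]
a=grab('top','topF');b=grab('side','sideF')
for im in(a,b):
    x0,x1=(145,245) if im is a else (195,310)
    y0,y1=(180,265) if im is a else (230,345)
    c=np.clip(cv2.resize(im['color'][y0:y1,x0:x1],None,fx=S_,fy=S_,interpolation=cv2.INTER_CUBIC)*1.6,0,255).astype('uint8')
    for pts,p,z in [(rbox(46,34,22,22,6),(522,355,.15),7),(rbox(46,34,0,0,6),(522,355,.15),7),(cyl(26,38,38),(536.7,256.2,0),7),(cyl(26,0,0),(536.7,256.2,0),7),(boxpts(64,64,7,7),(521.9,355.2,.15),0),(boxpts(64,64,7,7),(536.7,256.2,.15),0),(boxpts(110,22,14,14),(453.2,294.3,1.72),4)]:
        h=cv2.convexHull(((proj(im,pose(pts,*p,z))-[x0,y0]+.5)*S_).astype(np.float32)).astype(int)
        cv2.polylines(c,[h],True,(255,0,255),1)
    outs.append(c)
h=min(len(o) for o in outs);h=max(len(o) for o in outs)
outs=[cv2.copyMakeBorder(o,0,h-len(o),0,0,0) for o in outs];o=np.hstack(outs);o=cv2.resize(o,(800,int(800*o.shape[0]/o.shape[1])));cv2.imwrite('pics/fin.png',o)
for n,pts,p0,mf,rot in [('blk',cyl(26,0,38),(440,80,0),dif(45),0)]:
    x,f,m=fit(a,pts,p0,mf,rot=rot,half=28);print(n,x,f)
```

```text
blk [ 4.43414261e+02  8.15219840e+01 -5.16628606e-02] 0.18280132565846852
```

View pics/fin.png

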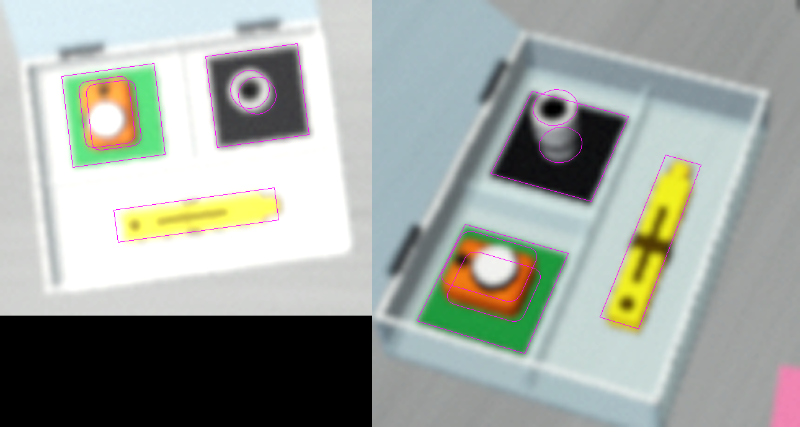

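View pics/sideF.png

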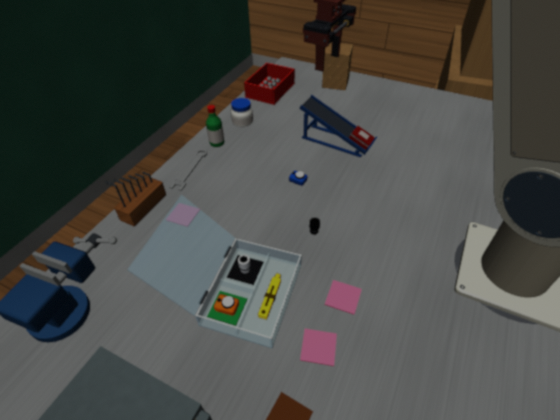

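```bash
python3 -c "
from h import *
print(ctrl.close_job())"
```

```text
the job is handed in; nothing more can be done
None
```

The job is done and handed in at about 30 s of the 99 s allowed. I placed the tire levers, orange light and chrome socket in the box. The red tin I let go near the top of the lane, and it slid down by itself to the stop.

- **Box:** In the last pictures from both cameras, the levers lie flat in the long compartment. The light stands lens up on the green pad and the socket stands on the black pad, both within about 2–3 mm of the pad centres. I judged that by overlaying outlines on the pictures.
- **Tin:** It rests label up and lengthwise against the stop.
- **Black socket:** It measured within 0.1 mm of its starting place.
- **Blue light:** It looks unmoved, but I did not measure it again.
- **Gripper:** It is open and well clear of everything. Apart from an 11 N reading while closing on the levers, the forces I saw were about 7 N or less.

Some of my automatic outline fits failed: the orange light in the first side view and in the later check, the chrome socket in both views, and the blue light. For those I used the other camera, the hole in the socket, or the overlays instead. The levers' fit was loose too: it put them about 2 mm and 2° off where I aimed.

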